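Hang the rotary tool on the bench balancer arm

ROBOT

A 7-joint arm with a two-finger parallel gripper is mounted at the origin on the work surface. World frame = base frame: x ahead of the robot, y to its left, z up, the work surface at z = 0. Lengths are in mm, angles in rad, forces in N, time in s.
With the tool pointing down it reaches from about 425 to 950 mm from the base axis. Payload 4.7 kg.
Tool frame: the origin (TCP) lies on the centre line of the jaws, within the pads' length; the fingertips stand 25 mm ahead of it and the grasp point (between the pads) lies 6 mm ahead of it; z points along the fingers, y is the line along which they close (so a half turn about z gives the same grasp; the last joint's range is limited). The gripper opens to 85 mm and grips with 20 to 120 N. Pads are 22 mm wide; open, the fingers measure 114 mm over their backs; the gripper's body (76 mm by 85 mm) begins 54 mm behind the grasp point. The pads swing forward as they close: fully open they stand 13 mm farther back than shut.
Start: joints at [1.082, 0.469, -0.049, 1.532, 0.024, 1.141, -0.082], TCP at [299.589, -604.89, 256.335] pointing down, gripper open.
Joint ranges: [-2.59, 2.59], [-0.33, 1.99], [-1.39, 1.29], [0.1, 2.45], [-1.04, 4.18], [0.21, 1.99], [-2.66, 2.66]. Speed limits (rad/s): [2.57, 2.57, 3.14, 3.14, 3.14, 3.14, 3.14].

INTERFACE

Orientations are given as [roll, pitch, yaw] about the fixed x, y, z axes, in that order (R = Rz(yaw) Ry(pitch) Rx(roll)).
In Python, from bench import ctrl, eyes, spotter gives the robot as it stands.
- The arm moves only by the tool jog_arm, never from a script. Its argument "series" is a list of rows, each a list of 4 numbers: the shift along the world's x, y, z in mm, then the turn about the world's z in rad. In form: [[x, y, z, spin], ...]. A call has exactly 10 rows; each row shifts and turns the commanded pose from where the row before left it; what a row does not reach is not made up. A row lasts 1/12 s, in which the tool goes at most 41.7 mm and 7.16 degrees, less where a joint would pass 70% of its speed; a pose out of reach is approached as far as the arm can. A call is refused whole if a number of a shift passes 41.7 or a number of a turn 0.125, either way. A call with a gripper value outside its range is refused whole. "hand" is the opening, from 0 (shut) to 1 (fully open), set as the call begins (left out, the last holds). The fingers move at their own pace and stop on an object; "force" is the grip in N (left out, the last holds). Time passes only in rows, so rows that do not move let the fingers close, or fill a call up. It gives the time, the measured TCP pose, the force, the opening and the grip force at its end, in the units of the state.
- ctrl.get_state(): the state, without advancing time (a new reading comes with each control period).
- eyes.snapshot(name): name is "side" or "top" or "wrist"; returns the picture (384x512x3 uint8, red, green, blue); there is no depth.
- eyes.camera_model(name): a dict with "fx", "fy", "cx", "cy" (pixels), "extrinsics" (4x4, takes a point from camera to world coordinates). Camera axes: x right, y up, looking along -z (the intrinsics and any distortion apply to the point x, -y, -z); pixel columns grow to the right and rows downward; lengths in mm; the calibration is good to about 2 mm. A picture is of the moment at which its call begins: read the wrist's pose just before it. camera_model takes no time and is no camera call; for the wrist camera it gives the pose at the moment of the call.
- ctrl.sign_off(): hands the job in; it is judged then, once.
Trained networks look in the newest picture that a camera, given by its name, has taken for a name from the list of things; names that differ only in an ending like _2 or _b are one class to them, and where a whole thing is asked for, a point or a joint stands for the part that bears it (a point fixed in the world has none). Each returns a list of dicts, best first, with "confidence" (0 to 1); they miss things now and then, are a little off and sometimes report something else, mostly with a low value. They report only what shows in the picture. A call takes as long as a camera call. They do not tell look-alikes from the thing itself.
- spotter.find_in(camera, thing): "extent" ([left, top, width, height] in pixels, round what is visible of it).
- spotter.trace(camera, thing): "mask" (384x512 bool, what is visible of it) and "extent" ([left, top, width, height] in pixels, round what is visible of it).
The state is a dict: "t": time; "joint_pos": joint angles; "qvel": joint speeds; "tau": joint torques, N m; "ee_pos": TCP position; "tool_rot": TCP orientation; "contact_force": force on the tool from outside, world axes, zero at the start; "wrist_torque": the same for the moment, N m; "opening": finger opening in mm; "grip_force": force on a finger pad.
Only numpy, scipy, OpenCV 4.12 (cv2) and the standard library are available. Lean on these libraries where they do the work, as an engineer would, in place of code of your own. Each camera call takes 0.05 s, during which the arm holds its last target. There are 200 camera calls.

TASK

Put the rotary tool on the bench balancer: first free the balancer's parking lock (lift the collar on its lever, swing the lever over to the other notch and let the collar drop home), then lift the tool out of its wooden block and hang it by its wire bail on the balancer's hook. Ease it down slowly as the arm sinks, keep hold until the spring carries the tool and everything has come to rest, and only then let go, so that the arm neither plunges nor springs up. Leave the clamp basket, the stack of cartons and the tin where they are.

Things in the scene. Friction and masses are not known exactly. Their poses are not given: they have to be found in the camera images.
- balancer: spring balancer bolted to the bench, never moves: 130 mm square grey foot, 42 mm steel column, grey head to 355 mm high, boom of two parallel pairs of bars with a coil spring between. Origin: centre of the foot on the bench. +y runs along the boom to the hook; the -x side (towards the robot) carries the parking lock and is the side to which the hook is open; z up
- boom (a joint): angle the boom has sunk (rad): 0 = raised (start), 0.42 = lower stop. Empty it stays raised; with the tool hung and the lock free it balances between 0.13 and 0.40 (hook 40 to 112 mm lower) by the tool's unknown weight. Hook pull: about 2.6 N at 0, 3.3 N more per 100 mm. Let go over 25 mm off balance, or hurried, it exceeds 0.5 rad/s (0.14 m/s): a plunge. Parked it gives under 0.06
- boom_pivot (a point): centre of the boom's level turning axis (along the balancer's x) in the column's head, 324 mm high. The raised boom climbs at 0.36 rad from here; length 280 mm. The boom's head with the hook stays upright and keeps its heading, so as the boom sinks by q the hook moves on an arc: outward (+y) by 280(cos(0.36-q)-cos 0.36) mm, down by 280(sin 0.36-sin(0.36-q)) mm
- hook_saddle (a point): lowest point of the inside of the open hook (9 mm steel bar) under the boom's end, where the bail rests; 320 mm high when raised. Axes as balancer. The hook lies in its x-z plane: shank on +x, free tip on -x, 21 mm from the saddle and reaching 24 mm above it. The head's underside is 46 mm above the saddle, leaving 22 mm of height for the bail between tip and head
- lock_lever (a joint): parking lock lever (rad): 0 = locked (leaning 0.4 towards balancer -y), 0.8 = free (leaning 0.4 towards +y); it turns about a level axis along the balancer's x and moves lightly (0.1 N m). Locked, its pawl sits in the notch of the boom's quadrant and the boom cannot sink. It cannot leave 0 or 0.8 unless the collar is lifted by more than 6 mm
- lock_collar (a joint): lift of the collar along the lever (m): 0 = home, 0.012 = top of its travel. A spring pushes it home (4.5 N at 0, 7.5 N at 0.012); its key drops into a notch of the toothed gate at either end of the lever's swing
- lock_pivot (a point): centre of the lock lever's turning axis: 125 mm in front of the column's axis (balancer -x), 17 mm to -y, 197 mm high. Axes as balancer. The lever is a 12 mm steel rod 112 mm long from here, with a black cap 18 mm across and 6 mm thick on its end
- collar_grip (a point): middle of the collar's grip on the lever's axis, 82 mm from lock_pivot when home; z up the lever, x as the balancer's x. Collar: black ribbed sleeve 30 mm across, 60 to 100 mm from the pivot, with a 38 mm rim below it (52 to 60 mm). Pinch the sleeve along x, fingers coming down along the lever: free for 35 mm on both sides. Key and gate: +x side, below the rim
- rotary_tool: grey cordless rotary tool standing nose down in the wooden block: 0.42 to 0.6 kg, 195 mm long. Origin: tip of the nose; z up its axis. Nose 27 mm across to z = 45 mm, round body 44 mm across from 45 to 124 mm, tail tapering to 28 mm at 136 mm, then a stiff upright wire bail to 195 mm
- tool_grip (a point): on the tool's axis 90 mm above its nose, where the 44 mm body is best taken with the fingers tilted about 40 degrees from vertical, closing along the tool's y. A gripper straight above would meet the bail, and later the balancer's head
- tool_bail (a point): middle of the underside of the bail's top wire, on the tool's axis 190 mm above its nose; it lies on hook_saddle when hung. Axes as rotary_tool. The bail lies in the y-z plane: 5 mm wire, 46 mm wide and about 50 mm high inside; the hook passes through it along the tool's x, either way round
- stand: wooden block 100 x 100 x 60 mm fixed to the bench; 33 mm bore 52 mm deep in the middle of its top holds the tool's nose (45 mm deep; the body rests on the top face). Five burrs stand 29 mm tall along its +x edge. Origin: centre of its underside. May stand nearer or farther than the basket
- basket: green plastic basket 130 x 100 x 85 mm with C-clamps that stick out to about 135 mm. Origin: centre of its underside. Leave it alone
- cartons: stack of three black staple cartons, 85 x 125 x 90 mm, to the right of the balancer. Origin: centre of its underside. Leave it alone
- tin: flat steel tin 100 x 160 x 55 mm on the right, near the robot. Origin: centre of its underside. Leave it alone
There are look-alikes about, which are no part of the job. What is meant by the rotary_tool is not orange, and is the larger of those in its own colour.

How it is judged:
By the outcome, as a careful person would: the job done as asked, in the order asked, and still so for the second after the job is handed in, with the robot touching nothing.
It also fails if it takes over 70 s, if anything falls off the work surface, if the arm or the gripper's body presses on something with over 40 N, if the wrist force passes 120 N, or if a joint passes its speed limit or range.

## Working session

There is one attempt and no reset: what is moved stays moved. The work goes in short steps, Python scripts to look and compute and a tool call to move; the robot and the scene stay as the last step left them, time stands still between calls to the robot, and variables do not carry over. Pictures are saved under pics/ and viewed, at most 10 in all, crops included, and the job is handed in when it is done.

Besides the shell and the picture viewer there is one more tool, called as a command line: name --pt "numbers of a row" for each row, then --argument value for the rest. jog_arm: Moves the arm, as the interface text tells. Its arguments: {"type":"object","properties":{"series":{"type":"array"},"hand":{"type":"number"},"force":{"type":"number"}},"required":["series"]}

```bash
ls; mkdir -p pics
cat > h.py <<'E'
import numpy as np, cv2, json
from bench import ctrl, eyes, spotter
def snap(n,f=None):
    im=eyes.snapshot(n); 
    if f: cv2.imwrite(f'pics/{f}.png',im[:,:,::-1])
    return im
def cam(n):
    m=eyes.camera_model(n); return m
def proj(m,P):
    E=np.array(m['extrinsics']); p=(np.linalg.inv(E)@np.r_[P,1])[:3]
    return np.array([m['cx']+m['fx']*p[0]/-p[2], m['cy']+m['fy']*-p[1]/-p[2]])
def ray(m,u,v):
    E=np.array(m['extrinsics']); d=np.array([(u-m['cx'])/m['fx'],-(v-m['cy'])/m['fy'],-1])
    d=E[:3,:3]@d; return E[:3,3],d/np.linalg.norm(d)
def tri(rs):
    A=0;b=0
    for o,d in rs:
        M=np.eye(3)-np.outer(d,d);A=A+M;b=b+M@o
    return np.linalg.solve(A,b)
def atz(m,u,v,z):
    o,d=ray(m,u,v); return o+d*(z-o[2])/d[2]
E
python3 - <<'E'
from h import *
ims=[]
for n in ['side','top','wrist']:
    ims.append(snap(n,n+'0')); m=cam(n); print(n,{k:(np.round(v,3).tolist() if k=='extrinsics' else v) for k,v in m.items()})
    for t in ['balancer','lock_collar','rotary_tool','stand','basket','cartons','tin','hook_saddle','lock_lever','tool_bail','boom']:
        try: print(t,[(np.round(r['extent']).tolist(),round(r['confidence'],2)) for r in spotter.find_in(n,t)][:4])
        except Exception as e: print(t,e)
print(ctrl.get_state())
big=np.zeros((600,800,3),np.uint8)
cv2.imwrite('pics/st.png',cv2.resize(ims[0],(800,600),interpolation=cv2.INTER_CUBIC)[:,:,::-1])
cv2.imwrite('pics/tp.png',cv2.resize(ims[1],(800,600),interpolation=cv2.INTER_CUBIC)[:,:,::-1])
E
```

```text
pics
side {'fx': 349.1230111019921, 'fy': 349.1230111019921, 'cx': 256.74618150356923, 'cy': 192.16903034354777, 'extrinsics': [[-0.959, 0.172, -0.225, 250.167], [-0.283, -0.533, 0.797, 871.646], [0.017, 0.828, 0.56, 847.213], [0.0, 0.0, 0.0, 1.0]]}
balancer [([220.0, 121.0, 62.0, 96.0], 0.73)]
lock_collar [([272.0, 133.0, 13.0, 20.0], 0.7)]
rotary_tool [([211.0, 312.0, 26.0, 57.0], 0.86), ([235.0, 274.0, 26.0, 48.0], 0.74), ([227.0, 294.0, 40.0, 54.0], 0.61), ([269.0, 278.0, 11.0, 26.0], 0.53)]
stand [([230.0, 297.0, 38.0, 51.0], 0.82)]
basket [([150.0, 257.0, 60.0, 60.0], 0.58)]
cartons [([251.0, 149.0, 31.0, 32.0], 0.9)]
tin [([309.0, 162.0, 29.0, 37.0], 0.68)]
hook_saddle [([223.0, 133.0, 17.0, 39.0], 0.7)]
lock_lever [([253.0, 135.0, 28.0, 29.0], 0.76)]
tool_bail [([238.0, 273.0, 16.0, 50.0], 0.67), ([216.0, 312.0, 19.0, 58.0], 0.67), ([266.0, 275.0, 14.0, 30.0], 0.57)]
boom [([222.0, 131.0, 25.0, 44.0], 0.62), ([273.0, 138.0, 8.0, 12.0], 0.17)]
top {'fx': 460.6894015352115, 'fy': 460.6894015352115, 'cx': 247.27805661664112, 'cy': 183.9409351831029, 'extrinsics': [[-0.014, 0.994
[... 1262 characters left out ...]
([ 1.08209274,  0.46858771, -0.0486002 ,  1.53252121,  0.02412031,
        1.14097404, -0.08228358]), 'qvel': array([-1.44648012e-03, -3.93485182e-05, -1.48552493e-04,  6.05434013e-04,
       -1.82684829e-04,  3.94166690e-05, -8.54589855e-04]), 'tau': array([ 5.63308367e-04, -5.10152328e+01, -4.64882352e-02, -2.38009161e+01,
        1.08408008e-02,  9.00868836e-04,  6.59861968e-06]), 'ee_pos': array([ 299.58758724, -604.88807801,  256.33415059]), 'tool_rot': array([ 3.14149830e+00, -2.31825109e-05,  4.59839082e-01]), 'contact_force': array([-0.16873612, -0.60617869,  0.39573364]), 'wrist_torque': array([-0.00702152,  0.06542286,  0.02275286]), 'grip_force': 0.0, 'opening': 85.53385882842095}
```

View pics/st.png

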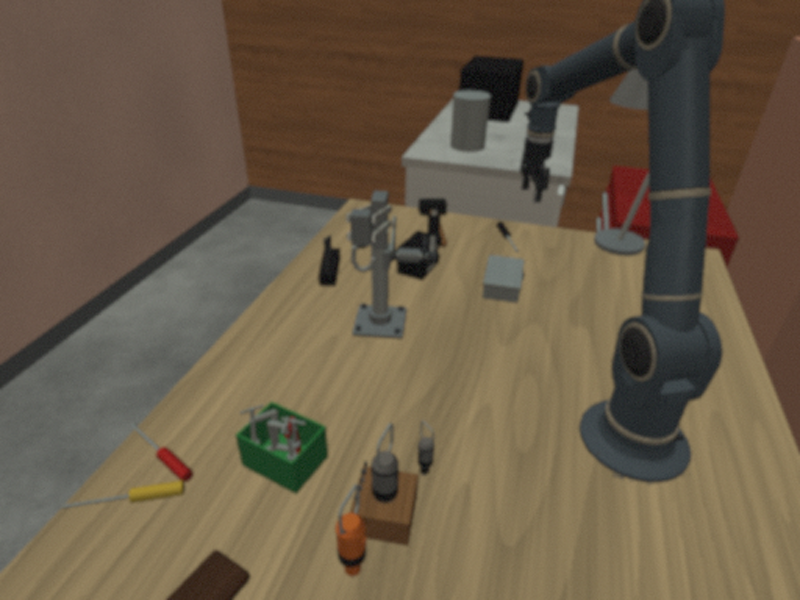

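View pics/tp.png

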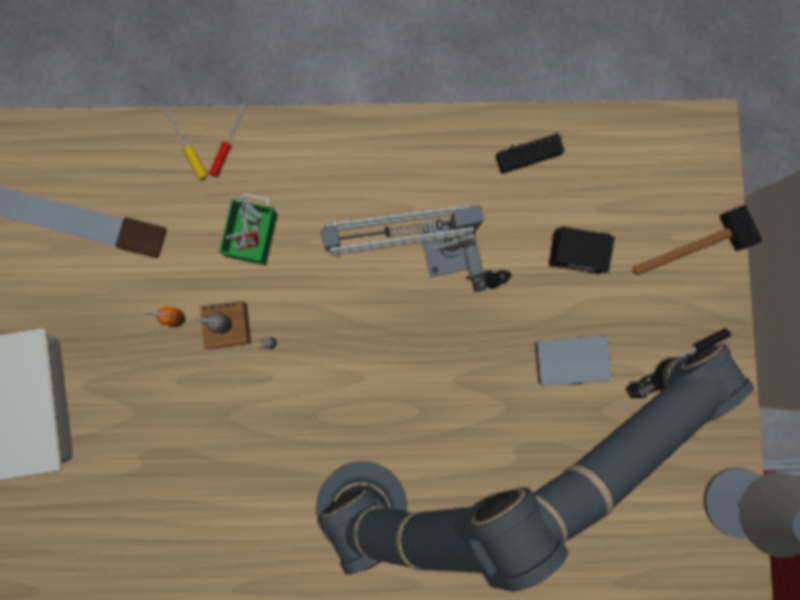

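jog_arm --pt "13 27 20 0.115" --pt "13 27 20 0.115" --pt "13 27 20 0.115" --pt "13 27 20 0.115" --pt "13 27 20 0.115" --pt "13 27 20 0.115" --pt "13 27 20 0.115" --pt "13 27 20 0.115" --pt "13 27 20 0.115" --pt "13 27 20 0.115" --hand 1 --force 60

```text
t: 2.63
ee_pos: [429.9, -333.3, 457.6]
tool_rot: [3.141, 0.001, 1.615]
contact_force: [1.4, 0.6, -0.0]
opening: 85.3
grip_force: 0.0
```

Run:
```python
from h import *
s=ctrl.get_state(); print(s['t'],s['ee_pos'],s['tool_rot'],s['joint_pos'])
m=cam('wrist'); im=snap('wrist','w1')
np.save('m1.npy',m,allow_pickle=True)
cv2.imwrite('pics/w1b.png',cv2.resize(im,(800,600),interpolation=cv2.INTER_CUBIC)[:,:,::-1])
print(np.round(m['extrinsics'],3))
for t in ['balancer','lock_collar','hook_saddle','boom','lock_lever']:
    print(t,[(np.round(r['extent']).tolist(),round(r['confidence'],2)) for r in spotter.find_in('wrist',t)][:4])
```

```text
2.6333 [ 429.85120525 -333.3491649   457.61658462] [3.14121794e+00 5.84846389e-04 1.61534973e+00] [ 0.89653733  0.16324282 -0.37052373  1.5151578   0.05945037  1.47363063
  0.56932542]
[[ 9.99000e-01 -4.40000e-02 -1.30000e-02  4.25374e+02]
 [ 4.60000e-02  9.56000e-01  2.91000e-01 -2.59992e+02]
 [ 0.00000e+00 -2.91000e-01  9.57000e-01  5.75897e+02]
 [ 0.00000e+00  0.00000e+00  0.00000e+00  1.00000e+00]]
balancer [([302.0, 0.0, 210.0, 173.0], 0.9)]
lock_collar [([307.0, 115.0, 39.0, 48.0], 0.84), ([299.0, 39.0, 100.0, 129.0], 0.21)]
hook_saddle []
boom [([458.0, 1.0, 45.0, 83.0], 0.91)]
lock_lever [([301.0, 40.0, 97.0, 129.0], 0.55)]
```

View pics/w1b.png

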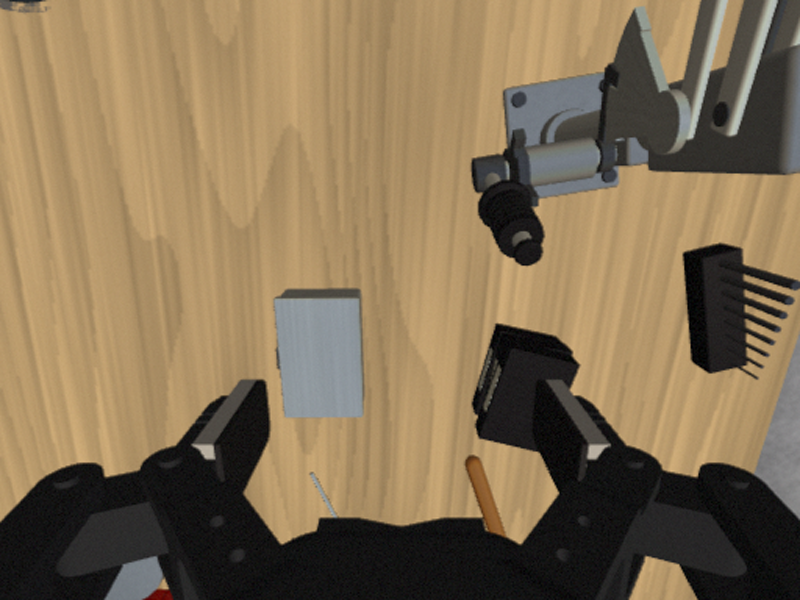

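```bash
cat >> h.py <<'E'
def Rz(a): c,s=np.cos(a),np.sin(a); return np.array([[c,-s,0],[s,c,0],[0,0,1]])
E
python3 - <<'E'
from h import *
m=np.load('m1.npy',allow_pickle=True).item(); k=.64
P=[atz(m,u*k,v*k,10) for u,v in [(503,88),(606,73),(618,187)]]
for p in P: print(np.round(p,1))
e1=P[1]-P[0]; e2=P[2]-P[1]; print(np.linalg.norm(e1),np.linalg.norm(e2),np.arctan2(e1[1],e1[0]),np.arctan2(e2[0],-e2[1])*-1)
c=(P[0]+P[2])/2; print('c',c)
for yaw in [.10,.13,.16,.19]:
    R=Rz(yaw); o=np.r_[c[:2],0]
    piv=o+R@[-125,-17,197]; d=R@[0,-np.sin(.4),np.cos(.4)]
    print(yaw,piv, 'col',proj(m,piv+82*d)/k,'cap',proj(m,piv+115*d)/k,'rim',proj(m,piv+56*d)/k)
    for cm in ('top','side'):
        q=cam(cm); sad=o+R@[0,280*np.cos(.36),320]; print(cm,'sad',proj(q,sad),'cap',proj(q,piv+115*d))
E
```

```text
[ 539.1 -171.7   10. ]
[ 654.2 -150.9   10. ]
[ 691.2 -275.    10. ]
117.00552076488226 129.52302489785393 0.1793356246627613 -0.28970876320764594
c [ 615.15392308 -223.37186694   10.        ]
0.1 [ 492.4755705  -252.76611483  197.        ] col [504.88498906 207.53772506] cap [515.74170901 233.79132135] rim [497.54892593 189.79774095]
top sad [213.30488796 150.47009018] cap [320.78887074 179.00105658]
side sad [223.73438682 169.90143061] cap [279.59519743 134.21125992]
0.13 [ 493.41246679 -256.43268696  197.        ] col [507.11373888 213.11838122] cap [518.77145041 239.74285648] rim [499.23246737 195.11873201]
top sad [213.6102384  152.94033941] cap [321.88630453 178.2656541 ]
side sad [226.31191051 170.16930731] cap [279.2174106  133.74983982]
0.16 [ 494.45892217 -260.06950658  197.        ] col [509.49526166 218.57874582] cap [521.96263984 245.54324225] rim [501.06263707 200.34063091]
top sad [213.99112034 155.40283897] cap [322.96000905 177.49778264]
side sad [228.91222925 170.39796024] cap [278.80990734 133.29448686]
0.19 [ 495.6139949  -263.67330081  197.        ] col [512.02621735 223.91604889] cap [525.31128042 251.19020316] rim [503.03658379 205.46038547]
top sad [214.44732254 157.85533172] cap [324.0090073  176.69816964]
side sad [231.53159499 170.58695868] cap [278.37324596 132.84552825]
```

jog_arm --pt "0 0 41 0" --pt "0 0 41 0" --pt "0 0 41 0" --pt "0 0 41 0" --pt "0 0 41 0" --pt "0 0 41 0" --pt "0 0 41 0" --pt "0 0 41 0" --pt "0 0 41 0" --pt "0 0 41 0"

```text
t: 3.77
ee_pos: [422.9, -334.9, 712.7]
tool_rot: [3.103, 0.037, 1.599]
contact_force: [0.5, -0.2, -0.3]
opening: 85.7
grip_force: 0.0
```

Run:
```python
from h import *
s=ctrl.get_state(); print(s['t'],s['ee_pos'],s['tool_rot'],s['joint_pos'])
```

```text
3.7667 [ 422.92022031 -334.9002947   712.7483243 ] [3.10337546 0.03680247 1.59924808] [ 0.28179641  0.19343488  0.43411434  0.92527536 -0.08666724  1.98585453
  0.69864596]
```

jog_arm --pt "0 0 41 0" --pt "0 0 41 0" --pt "0 0 41 0" --pt "0 0 41 0" --pt "0 0 41 0" --pt "0 0 41 0" --pt "0 0 0 0" --pt "0 0 0 0" --pt "0 0 0 0" --pt "0 0 0 0"

```text
t: 4.6
ee_pos: [403.6, -317.1, 801.7]
tool_rot: [2.953, 0.157, 1.591]
contact_force: [0.3, -0.6, -1.3]
opening: 85.1
grip_force: 0.0
```

Run:
```python
from h import *
s=ctrl.get_state(); print(s['t'],s['ee_pos'],s['tool_rot'],s['joint_pos'])
```

```text
4.6 [ 403.56261748 -317.14446456  801.71770929] [2.95273485 0.15749757 1.59138875] [ 0.15295721  0.133133    0.56538361  0.79611599 -0.08812264  1.98559582
  0.6955399 ]
```

jog_arm --pt "6 -3 -40 0" --pt "6 -3 -40 0" --pt "6 -3 -40 0" --pt "6 -3 -40 0" --pt "6 -3 -40 0" --pt "6 -3 -40 0" --pt "6 -3 -40 0" --pt "6 -3 -40 0" --pt "6 -3 -40 0" --pt "6 -3 -40 0"

```text
t: 5.43
ee_pos: [462.3, -346.6, 400.0]
tool_rot: [2.952, 0.158, 1.591]
contact_force: [-0.2, -0.5, -0.5]
opening: 85.4
grip_force: 0.0
```

Run:
```python
from h import *
s=ctrl.get_state(); print(s['t'],s['ee_pos'],s['tool_rot'],s['joint_pos'])
m=cam('wrist'); im=snap('wrist','w2')
np.save('m2.npy',m,allow_pickle=True)
cv2.imwrite('pics/w2b.png',cv2.resize(im,(800,600),interpolation=cv2.INTER_CUBIC)[:,:,::-1])
for t in ['balancer','lock_collar','hook_saddle','boom','lock_lever']:
    print(t,[(np.round(r['extent']).tolist(),round(r['confidence'],2)) for r in spotter.find_in('wrist',t)][:4])
```

```text
5.4333 [ 462.28512748 -346.62118563  400.0425486 ] [2.95182592 0.15788895 1.59105635] [ 0.09548027  0.09189482  0.5085926   1.74557456 -0.03180782  1.07007017
  0.64389956]
balancer [([242.0, 0.0, 270.0, 147.0], 0.64)]
lock_collar [([252.0, 72.0, 56.0, 66.0], 0.66)]
hook_saddle []
boom [([444.0, 3.0, 35.0, 27.0], 0.97)]
lock_lever [([241.0, 0.0, 113.0, 144.0], 0.91), ([252.0, 68.0, 50.0, 67.0], 0.68)]
```

View pics/w2b.png

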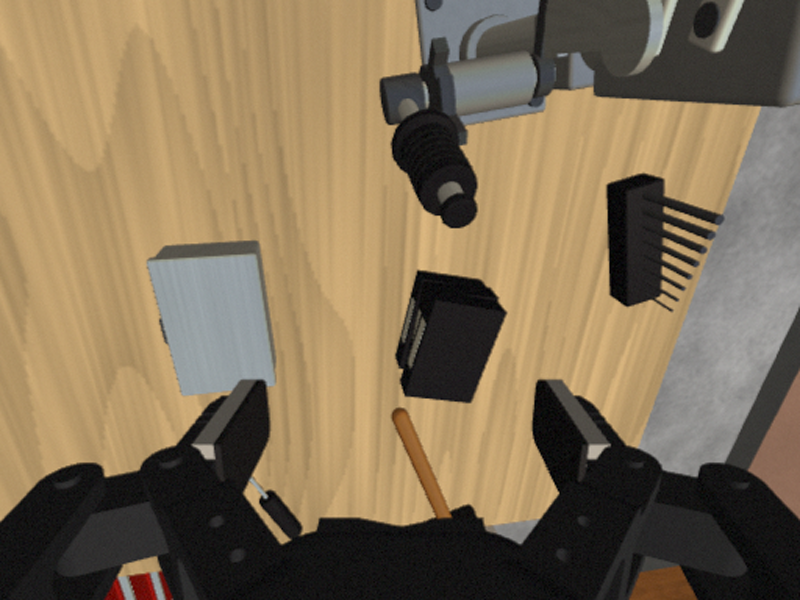

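jog_arm --pt "-5 5 20 0.124" --pt "-5 5 20 0.124" --pt "-5 5 20 0.124" --pt "-5 5 20 0.124" --pt "-5 5 20 0.124" --pt "-5 5 20 0.124" --pt "-5 5 20 0.124" --pt "-5 5 20 0.124" --pt "-5 5 20 0.124" --pt "-5 5 20 0.124"

```text
t: 6.57
ee_pos: [411.5, -297.2, 607.7]
tool_rot: [2.952, 0.165, 2.837]
contact_force: [-0.2, -0.2, -0.6]
opening: 85.4
grip_force: 0.0
```

jog_arm --pt "0 0 25 0.1" --pt "0 0 25 0.1" --pt "0 0 25 0.1" --pt "0 0 41 0" --pt "0 0 41 0" --pt "0 0 41 0" --pt "0 0 41 0" --pt "0 0 41 0" --pt "0 0 41 0" --pt "0 0 41 0"

```text
t: 7.4
ee_pos: [431.1, -280.7, 724.0]
tool_rot: [2.985, 0.158, 3.136]
contact_force: [-1.1, -0.3, 0.3]
opening: 85.6
grip_force: 0.0
```

```bash
cat >> h.py <<'E'
from scipy.spatial.transform import Rotation as RR
def rep(s=None):
    s=s or ctrl.get_state(); R=RR.from_euler('xyz',s['tool_rot']).as_matrix()
    yaw=s['tool_rot'][2]; t=Rz(-np.arctan2(R[0,1],-R[1,1]))@R[:,2]
    print('t',s['t'],'pos',np.round(s['ee_pos'],1),'rpy',np.round(s['tool_rot'],3),'localtilt',np.round(t,3),'yclose',np.round(R[:,1],3),'q',np.round(s['joint_pos'],2))
    return s,R
E
python3 -c "
from h import *
rep()"
```

```text
t 7.4 pos [ 431.1 -280.7  724. ] rpy [2.985 0.158 3.136] localtilt [-0.16  -0.152 -0.975] yclose [-0.02   0.988  0.154] q [ 1.08  0.21 -0.67  0.91 -0.08  1.99  1.97]
```

jog_arm --pt "0 0 41 0" --pt "0 0 41 0" --pt "0 0 41 0" --pt "0 0 41 0" --pt "0 0 41 0" --pt "0 0 41 0" --pt "0 0 41 0" --pt "0 0 41 0" --pt "0 0 41 0" --pt "0 0 41 0"

```text
t: 8.23
ee_pos: [422.2, -224.0, 877.9]
tool_rot: [3.081, 0.46, 3.105]
contact_force: [-0.4, 0.6, -0.1]
opening: 85.3
grip_force: 0.0
```

```bash
python3 -c "
from h import *
rep()"
```

```text
t 8.2333 pos [ 422.2 -224.   877.9] rpy [3.081 0.46  3.105] localtilt [-0.445 -0.049 -0.894] yclose [0.01  0.998 0.055] q [ 1.04  0.15 -0.7   0.62 -0.12  1.99  1.84]
```

Run:
```python
from h import *
from scipy.optimize import least_squares
k=.64
m1=np.load('m1.npy',allow_pickle=True).item();m2=np.load('m2.npy',allow_pickle=True).item()
for n,a,b in [('cap',(528,253),(459,211)),('rim',(505,203),(427,142)),('quad tip/footcorner',(503,88),(415,0))]:
    r=[ray(m1,a[0]*k,a[1]*k),ray(m2,b[0]*k,b[1]*k)]; p=tri(r); print(n,np.round(p,1),[round(float(np.linalg.norm(np.cross(p-o,d))),1) for o,d in r])
top=cam('top'); side=cam('side')
def f(x):
    o=np.r_[x[:2],0];R=Rz(x[2]); piv=o+R@[-125,-17,197]; d=R@[0,-np.sin(.4),np.cos(.4)]; sad=o+R@[0,262,320]
    e=[]
    for m,a in [(m1,(528,252)),(m2,(459,210))]: e+=list(proj(m,piv+117*d)-np.array(a)*k)
    for u in [(503,88,-65,65),(606,73,65,65),(618,187,65,-65)]: e+=list((proj(m1,o+R@[u[2],u[3],10])-np.array(u[:2])*k)*.4)
    return e
s=least_squares(f,[615,-223,.16]);print(s.x,np.round(s.fun,1))
x=s.x;o=np.r_[x[:2],0];R=Rz(x[2]);piv=o+R@[-125,-17,197];print('piv',piv,'grip86',piv+R@[0,-np.sin(.4),np.cos(.4)]*86,'sad',o+R@[0,262,320], proj(top,o+R@[0,262,320]),proj(side,o+R@[0,262,320]))
```

```text
cap [ 507.1 -309.3  299. ] [0.1, 0.1]
rim [ 496.2 -281.7  269.8] [0.2, 0.2]
quad tip/footcorner [ 385.7 -291.6  760.3] [3.7, 3.7]
[ 6.15073168e+02 -2.21576647e+02  1.99734986e-01] [-0.3 -0.1 -0.3  0.5 -0.1 -0.2  2.9 -1.3  0.2 -0.6]
piv [ 495.93123143 -263.03987225  197.        ] grip86 [ 502.57596419 -295.86404193  276.21124548] sad [563.08985447  35.21458179 320.        ] [214.04979868 158.67872557] [232.20790946 170.92895808]
```

jog_arm --pt "4 -2 -36 -0.11" --pt "4 -2 -36 -0.11" --pt "4 -2 -36 -0.11" --pt "4 -2 -36 -0.11" --pt "4 -2 -36 -0.11" --pt "4 -2 -36 -0.11" --pt "4 -2 -36 -0.11" --pt "4 -2 -36 -0.11" --pt "4 -2 -36 -0.11" --pt "4 -2 -36 -0.11"

```text
t: 9.07
ee_pos: [464.1, -244.4, 518.8]
tool_rot: [3.074, 0.461, 2.005]
contact_force: [0.9, -0.0, -0.1]
opening: 85.4
grip_force: 0.0
```

jog_arm --pt "3 -1 -14 -0.026" --pt "3 -1 -14 -0.026" --pt "3 -1 -14 -0.026" --pt "3 -1 -14 -0.026" --pt "3 -1 -14 -0.026" --pt "3 -1 -14 -0.026" --pt "3 -1 -14 -0.026" --pt "3 -1 -14 -0.026" --pt "3 -1 -14 -0.026" --pt "3 -1 -14 -0.026" --hand 0.8

```text
t: 9.9
ee_pos: [495.2, -255.9, 379.4]
tool_rot: [3.071, 0.457, 1.747]
contact_force: [-0.4, -0.7, 0.6]
opening: 67.8
grip_force: 0.0
```

Run:
```python
from h import *
rep()
m=cam('wrist'); im=snap('wrist','w3')
np.save('m3.npy',m,allow_pickle=True)
cv2.imwrite('pics/w3b.png',cv2.resize(im,(800,600),interpolation=cv2.INTER_CUBIC)[:,:,::-1])
```

```text
t 9.9 pos [ 495.2 -255.9  379.4] rpy [3.071 0.457 1.747] localtilt [-0.443 -0.056 -0.895] yclose [0.977 0.205 0.063] q [ 1.09  0.16 -0.98  1.82  0.61  1.09  0.08]
```

View pics/w3b.png

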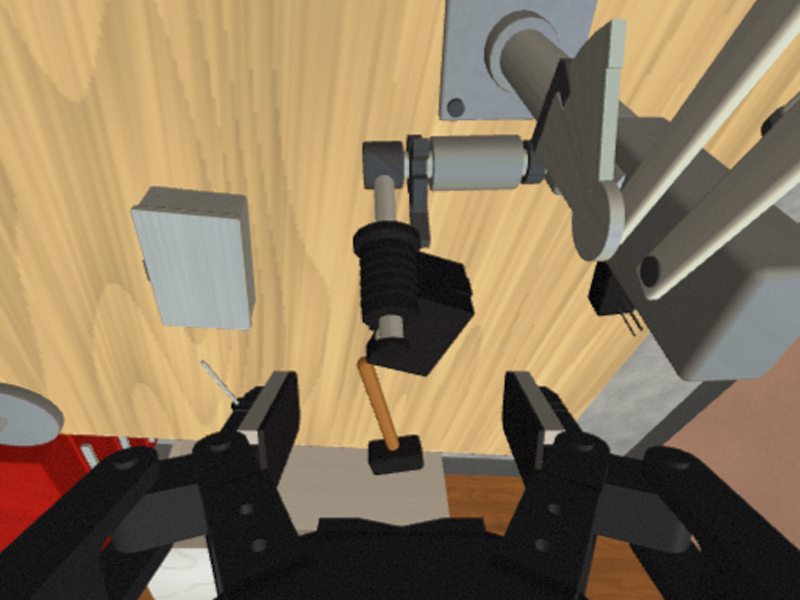

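Run:
```python
from h import *
from scipy.optimize import least_squares
k=.64
M=[np.load(f'm{i}.npy',allow_pickle=True).item() for i in (1,2,3)]
for n,L in [('cap',[(528,252),(459,210),(387,350)]),('rim',[(505,203),(427,142),(387,241)])]:
    r=[ray(m,a[0]*k,a[1]*k) for m,a in zip(M,L)]; p=tri(r); print(n,np.round(p,1),[round(float(np.linalg.norm(np.cross(p-o,d))),1) for o,d in r])
def f(x):
    o=np.r_[x[:2],0];R=Rz(x[2]); piv=o+R@[-125,-17,197]; d=R@[0,-np.sin(.4),np.cos(.4)]
    e=[]
    for m,a in zip(M,[(528,252),(459,210),(387,350)]): e+=list(proj(m,piv+117*d)-np.array(a)*k)
    e+=list(proj(M[2],piv+56*d)-np.array((387,241))*k)
    e+=list(proj(M[2],o+R@[-65,-65,10])-np.array((441,118))*k)
    for u in [(503,88,-65,65),(606,73,65,65),(618,187,65,-65)]: e+=list((proj(M[0],o+R@[u[2],u[3],10])-np.array(u[:2])*k)*.4)
    return e
s=least_squares(f,[615,-223,.16]);print(s.x,np.round(s.fun,1))
x=s.x;o=np.r_[x[:2],0];R=Rz(x[2]);piv=o+R@[-125,-17,197];d=R@[0,-np.sin(.4),np.cos(.4)];print('piv',piv,'d',d,'grip88',piv+d*88,'sad',o+R@[0,262,320])
S,T=rep(); print('TCP target',piv+d*88-6*T[:,2])
```

```text
cap [ 503.8 -306.9  307.3] [0.7, 0.5, 1.1]
rim [ 501.2 -283.6  248.4] [0.3, 0.7, 0.4]
[ 6.14662284e+02 -2.21174012e+02  2.02541726e-01] [-0.4 -0.2 -0.5  0.3  2.3 -1.4 -1.   0.9 -2.2  1.  -0.2 -0.3  2.7 -1.5
  0.2 -0.7]
piv [ 495.63719315 -262.97147367  197.        ] d [ 0.0783353  -0.38145803  0.92106099] grip88 [ 502.53069914 -296.5397801   278.05336747] sad [561.9584298   35.47030217 320.        ]
t 9.95 pos [ 494.4 -255.7  376. ] rpy [3.075 0.453 1.748] localtilt [-0.439 -0.054 -0.897] yclose [0.977 0.205 0.06 ] q [ 1.09  0.16 -0.97  1.82  0.62  1.09  0.07]
TCP target [ 501.67592669 -294.02954254  283.43556697]
```

jog_arm --pt "0.9 -4.8 -11.5 0" --pt "0.9 -4.8 -11.5 0" --pt "0.9 -4.8 -11.5 0" --pt "0.9 -4.8 -11.5 0" --pt "0.9 -4.8 -11.5 0" --pt "0.9 -4.8 -11.5 0" --pt "0.9 -4.8 -11.5 0" --pt "0.9 -4.8 -11.5 0" --pt "0 0 0 0" --pt "0 0 0 0"

```text
t: 10.78
ee_pos: [500.8, -294.0, 283.6]
tool_rot: [3.077, 0.452, 1.752]
contact_force: [-0.2, -0.7, 0.5]
opening: 68.4
grip_force: 0.0
```

Run:
```python
from h import *
s,R=rep(); print(s['contact_force'])
im=snap('wrist'); cv2.imwrite('pics/w4b.png',cv2.resize(im,(640,480))[:,:,::-1])
```

```text
t 10.7833 pos [ 500.8 -294.   283.6] rpy [3.077 0.452 1.752] localtilt [-0.438 -0.052 -0.898] yclose [0.977 0.207 0.058] q [ 1.05  0.29 -0.91  1.92  0.79  0.96 -0.06]
[-0.16446534 -0.67209483  0.50167202]
```

View pics/w4b.png

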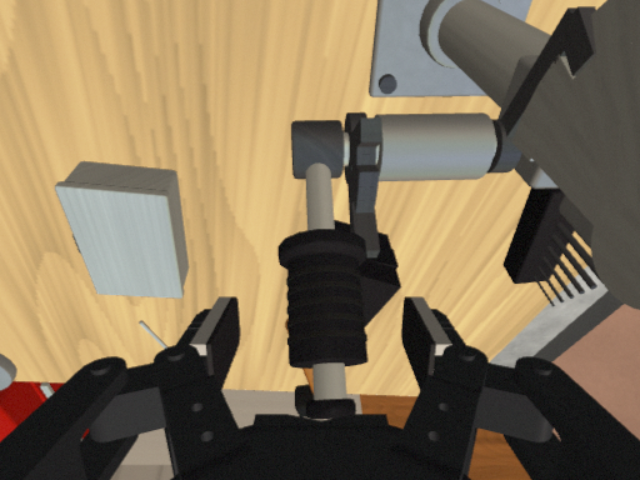

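jog_arm --pt "0 0 0 0" --pt "0 0 0 0" --pt "0 0 0 0" --pt "0 0 0 0" --pt "0 0 0 0" --pt "0 0 0 0" --pt "0 0 0 0" --pt "0 0 0 0" --pt "0 0 0 0" --pt "0 0 0 0" --hand 0 --force 50

```text
t: 11.67
ee_pos: [502.2, -293.4, 285.8]
tool_rot: [3.074, 0.455, 1.752]
contact_force: [2.8, 3.0, 5.4]
opening: 28.1
grip_force: 49.2
```

jog_arm --pt "0.15 -0.8 1.9 0" --pt "0.15 -0.8 1.9 0" --pt "0.15 -0.8 1.9 0" --pt "0.15 -0.8 1.9 0" --pt "0.15 -0.8 1.9 0" --pt "0 0 0 0" --pt "0 0 0 0" --pt "0 0 0 0" --pt "0 0 0 0" --pt "0 0 0 0"

```text
t: 12.5
ee_pos: [502.4, -295.8, 292.1]
tool_rot: [3.074, 0.449, 1.754]
contact_force: [7.9, 2.6, -6.6]
opening: 28.2
grip_force: 49.4
```

jog_arm --pt "0.12 -0.6 1.4 0" --pt "0.12 -0.6 1.4 0" --pt "0 0 0 0" --pt "0 0 0 0" --pt "-1.47 7.18 2.76 0" --pt "-1.51 7.39 2.17 0" --pt "-1.54 7.52 1.56 0" --pt "-1.56 7.62 0.94 0" --pt "-1.57 7.67 0.31 0" --pt "0 0 0 0"

```text
t: 13.33
ee_pos: [494.9, -259.8, 303.5]
tool_rot: [3.075, 0.451, 1.755]
contact_force: [8.5, 0.4, -6.4]
opening: 27.9
grip_force: 49.7
```

Run:
```python
from h import *
s,R=rep(); print(s['contact_force'],s['wrist_torque'])
piv=np.array([495.64,-262.97,197]); g=s['ee_pos']+6*R[:,2]-piv; v=np.array([-.201,.98,0]); print('s',g@v,'z',g[2],'r',np.hypot(g@v,g[2]),'phi',np.arctan2(g@v,g[2]))
```

```text
t 13.3333 pos [ 494.9 -259.8  303.5] rpy [3.075 0.451 1.755] localtilt [-0.437 -0.054 -0.898] yclose [0.976 0.211 0.06 ] q [ 1.04  0.24 -0.94  1.93  0.74  0.99 -0.06]
[ 8.54705191  0.35710802 -6.4149143 ] [ 0.70424353 -0.75332499  0.74551901]
s 0.6213662517442199 z 101.06781824933444 r 101.0697283151553 phi 0.006147935454343532
```

Swinging well. Second half of the arc, then let the collar drop home.

jog_arm --pt "-1.57 7.67 -0.31 0" --pt "-1.56 7.62 -0.94 0" --pt "-1.54 7.52 -1.56 0" --pt "-1.51 7.39 -2.17 0" --pt "-1.47 7.18 -2.76 0" --pt "-0.4 2 -0.8 0" --pt "0 0 0 0" --pt "0 0 0 0" --pt "0 0 0 0" --pt "0 0 0 0"

```text
t: 14.17
ee_pos: [487.5, -222.5, 296.2]
tool_rot: [3.073, 0.453, 1.752]
contact_force: [7.5, -0.4, -2.4]
opening: 27.9
grip_force: 49.4
```

Run:
```python
from h import *
s,R=rep(); print(s['contact_force'],s['wrist_torque'])
piv=np.array([495.64,-262.97,197]); g=s['ee_pos']+6*R[:,2]-piv; v=np.array([-.201,.98,0]); print('s',g@v,'z',g[2],'r',np.hypot(g@v,g[2]),'phi',np.arctan2(g@v,g[2]))
```

```text
t 14.1667 pos [ 487.5 -222.5  296.2] rpy [3.073 0.453 1.752] localtilt [-0.439 -0.055 -0.897] yclose [0.976 0.209 0.061] q [ 1.    0.21 -0.96  1.97  0.73  0.99 -0.14]
[ 7.49462945 -0.44757132 -2.42431672] [ 0.14773725 -0.73405739  0.73827252]
s 38.665018383621955 z 93.79362381125122 r 101.45061613540027 phi 0.39100912777447244
```

jog_arm --pt "-0.5 2.3 -1 0" --pt "0 0 0 0" --pt "0 0 0 0" --pt "0.15 -0.75 -1.8 0" --pt "0.15 -0.75 -1.8 0" --pt "0.15 -0.75 -1.8 0" --pt "0.15 -0.75 -1.8 0" --pt "0.15 -0.75 -1.8 0" --pt "0.15 -0.75 -1.8 0" --pt "0 0 0 0"

```text
t: 15.0
ee_pos: [487.6, -220.7, 288.0]
tool_rot: [3.075, 0.456, 1.752]
contact_force: [-9.5, 16.1, 27.8]
opening: 27.6
grip_force: 56.9
```

Run:
```python
from h import *
s,R=rep(); print(s['contact_force'],s['wrist_torque'])
piv=np.array([495.64,-262.97,197]); g=s['ee_pos']+6*R[:,2]-piv; v=np.array([-.201,.98,0]); print('s',g@v,'z',g[2],'r',np.hypot(g@v,g[2]),'phi',np.arctan2(g@v,g[2]))
```

```text
t 15.0 pos [ 487.6 -220.7  288. ] rpy [3.075 0.456 1.752] localtilt [-0.441 -0.053 -0.896] yclose [0.976 0.209 0.059] q [ 0.99  0.22 -0.96  1.98  0.75  0.99 -0.17]
[-9.54037778 16.08247584 27.84751012] [ 0.61232787  2.09277425 -0.83308042]
s 40.38505492770006 z 85.64431322093697 r 94.68844200111917 phi 0.44062470834235706
```

Run:
```python
from h import *
a=snap('wrist'); b=snap('side'); c=snap('top')
print([(np.round(r['extent']).tolist(),round(r['confidence'],2)) for r in spotter.find_in('top','stand')][:2])
I=cv2.resize
out=np.zeros((600,800,3),np.uint8)
out[:360,:480]=I(a,(480,360)); 
out[:300,480:800]=I(b[100:200,215:322],(320,300),interpolation=cv2.INTER_CUBIC)
out[360:600,:320]=I(b[255:375,180:340],(320,240),interpolation=cv2.INTER_CUBIC)
out[360:600,320:640]=I(c[170:260,80:200],(320,240),interpolation=cv2.INTER_CUBIC)
cv2.imwrite('pics/c1.png',out[:,:,::-1])
```

```text
[([126.0, 195.0, 37.0, 28.0], 0.71), ([206.0, 129.0, 106.0, 54.0], 0.56)]
```

View pics/c1.png

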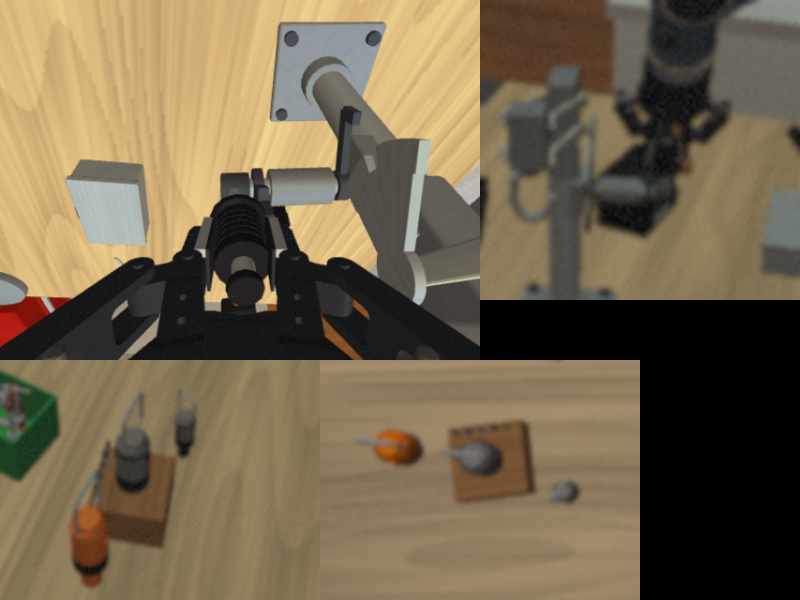

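Run:
```python
from h import *
m=cam('wrist');k=480/512
o=np.array([614.66,-221.17,0]);R=Rz(.2025);piv=o+R@[-125,-17,197]
for ph in (.3,.36,.4,.44):
    d=R@[0,np.sin(ph),np.cos(ph)]
    print(ph,'pivot',proj(m,piv)*k,*[np.round(proj(m,piv+L*d)*k) for L in (56,60,64,100,104,118)])
```

```text
0.3 pivot [233.96180683 186.82245577] [237. 225.] [238. 229.] [238. 233.] [241. 275.] [242. 281.] [244. 304.]
0.36 pivot [233.96180683 186.82245577] [237. 221.] [237. 224.] [238. 228.] [241. 266.] [242. 271.] [244. 293.]
0.4 pivot [233.96180683 186.82245577] [237. 218.] [237. 221.] [238. 224.] [241. 259.] [242. 264.] [244. 284.]
0.44 pivot [233.96180683 186.82245577] [237. 215.] [237. 218.] [238. 220.] [241. 252.] [242. 257.] [244. 275.]
```

jog_arm --pt "-0.15 0.75 1.85 0" --pt "-0.15 0.75 1.85 0" --pt "-0.15 0.75 1.85 0" --pt "-0.4 2 -0.8 0" --pt "-0.4 2 -0.8 0" --pt "-0.4 2 -0.8 0" --pt "0 0 0 0" --pt "0 0 0 0" --pt "0 0 0 0" --pt "0 0 0 0"

```text
t: 16.03
ee_pos: [486.4, -218.4, 288.0]
tool_rot: [3.073, 0.456, 1.75]
contact_force: [10.9, -5.3, -2.6]
opening: 28.0
grip_force: 51.9
```

```bash
cat > lev.py <<'E'
from h import *
s,R=rep(); piv=np.array([495.64,-262.97,197]); g=s['ee_pos']+6*R[:,2]-piv; v=np.array([-.201,.98,0]); print('s',g@v,'z',g[2],'r',np.hypot(g@v,g[2]),'phi',np.arctan2(g@v,g[2]))
f=s['contact_force']; B=Rz(.2025); d=B@[0,np.sin(.4),np.cos(.4)]; n=B@[0,np.cos(.4),-np.sin(.4)]; print('F axial',f@d,'lat',f@n,'x',f@B[:,0],s['grip_force'],s['opening'])
E
python3 lev.py
```

```text
t 16.0333 pos [ 486.4 -218.4  288. ] rpy [3.073 0.456 1.75 ] localtilt [-0.441 -0.055 -0.896] yclose [0.976 0.207 0.062] q [ 0.98  0.22 -0.96  1.99  0.75  0.98 -0.17]
s 42.859066844290105 z 85.6616798219431 r 95.7852963699566 phi 0.4639111874197054
F axial -5.262125819637209 lat -5.768524486806789 x 9.59432087015231 51.85740888118744 28.045443048538843
```

jog_arm --pt "0.1 -0.6 -1.5 0" --pt "0.1 -0.6 -1.5 0" --pt "0.1 -0.6 -1.5 0" --pt "0.1 -0.6 -1.5 0" --pt "0 0 0 0" --pt "0 0 0 0" --pt "0 0 0 0" --pt "0 0 0 0" --pt "0 0 0 0" --pt "0 0 0 0"

```text
t: 16.87
ee_pos: [487.2, -218.7, 287.1]
tool_rot: [3.074, 0.462, 1.75]
contact_force: [-5.6, 8.5, 29.5]
opening: 27.8
grip_force: 57.0
```

```bash
python3 lev.py
```

```text
t 16.8667 pos [ 487.2 -218.7  287.1] rpy [3.074 0.462 1.75 ] localtilt [-0.447 -0.054 -0.893] yclose [0.976 0.208 0.061] q [ 0.98  0.22 -0.96  1.99  0.76  0.99 -0.18]
s 42.419745777030776 z 84.78449148041148 r 94.80424477511482 phi 0.46390705709855856
F axial 30.821761458488687 lat -2.777566337699617 x -3.728106678323325 56.96571171283722 27.795295597440482
```

jog_arm --pt "-0.1 0.6 1.5 0" --pt "-0.1 0.6 1.5 0" --pt "-0.1 0.6 1.5 0" --pt "0 0 0 0" --pt "0 0 0 0" --pt "0 0 0 0" --pt "0 0 0 0" --pt "0 0 0 0" --pt "0 0 0 0" --pt "0 0 0 0"

```text
t: 17.7
ee_pos: [486.6, -218.6, 287.6]
tool_rot: [3.073, 0.457, 1.75]
contact_force: [7.1, -2.8, 3.4]
opening: 27.9
grip_force: 52.8
```

jog_arm --pt "0 0 0 0" --pt "0 0 0 0" --pt "0 0 0 0" --pt "0 0 0 0" --pt "0 0 0 0" --pt "0 0 0 0" --pt "-0.8 4 9 0" --pt "-1.6 8 18 0" --pt "-1.6 8 18 0" --pt "-1.6 8 18 0" --hand 0.9

```text
t: 18.53
ee_pos: [479.4, -187.9, 350.1]
tool_rot: [3.076, 0.453, 1.752]
contact_force: [0.3, -0.9, 1.3]
opening: 76.6
grip_force: 0.0
```

Run:
```python
from h import *
s,_=rep(); print(s['contact_force'])
m=cam('wrist'); a=snap('wrist','w5'); np.save('m5.npy',m,allow_pickle=True)
o=np.array([614.66,-221.17,0]);R=Rz(.2025);piv=o+R@[-125,-17,197]
d=R@[0,np.sin(.4),np.cos(.4)]
P=[proj(m,piv+L*d) for L in (0,30,52,60,100,112,118)]
print(np.round(P))
b=cv2.resize(a,(1024,768),interpolation=cv2.INTER_CUBIC)
c=np.array(P[3])*2
x0=int(np.clip(c[0]-400,0,224));y0=int(np.clip(c[1]-300,0,168))
b=b[y0:y0+600,x0:x0+800].copy()
for p in P: cv2.circle(b,(int(p[0]*2-x0),int(p[1]*2-y0)),2,(255,0,0),-1)
cv2.imwrite('pics/c2.png',b[:,:,::-1])
```

```text
t 18.5333 pos [ 479.4 -187.9  350.1] rpy [3.076 0.453 1.752] localtilt [-0.438 -0.053 -0.897] yclose [0.976 0.208 0.059] q [ 1.02  0.11 -1.01  1.92  0.61  1.08 -0.06]
[ 0.301927   -0.92711501  1.25760321]
[[249. 181.]
 [250. 191.]
 [251. 199.]
 [251. 203.]
 [253. 224.]
 [254. 232.]
 [255. 236.]]
```

View pics/c2.png

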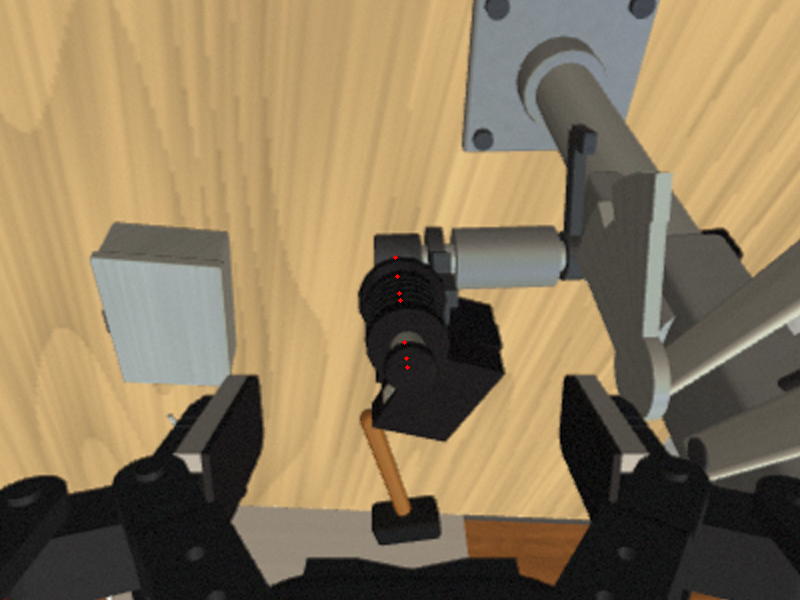

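jog_arm --pt "-3 11 36 0.124" --pt "-3 11 36 0.124" --pt "-3 11 36 0.124" --pt "-3 11 36 0.124" --pt "-3 11 36 0.124" --pt "-3 11 36 0.124" --pt "-3 11 36 0.124" --pt "-3 11 36 0.124" --pt "-3 11 36 0.124" --pt "-3 11 36 0.124"

```text
t: 19.42
ee_pos: [450.9, -91.5, 668.7]
tool_rot: [3.082, 0.447, 2.851]
contact_force: [2.0, 0.1, 0.7]
opening: 76.6
grip_force: 0.0
```

jog_arm --pt "0 0 41 0.03" --pt "0 0 41 0.03" --pt "0 0 41 0.03" --pt "0 0 41 0.03" --pt "0 0 41 0.03" --pt "0 0 41 0.03" --pt "0 0 41 0.03" --pt "0 0 41 0.03" --pt "0 0 0 0" --pt "0 0 0 0"

```text
t: 20.25
ee_pos: [452.2, -94.8, 895.0]
tool_rot: [3.073, 0.466, 3.023]
contact_force: [0.3, -0.3, -1.0]
opening: 76.6
grip_force: 0.0
```

```bash
python3 -c "
from h import *
rep()"
```

```text
t 20.25 pos [452.2 -94.8 895. ] rpy [3.073 0.466 3.023] localtilt [-0.45  -0.055 -0.891] yclose [0.088 0.994 0.061] q [ 0.35  0.07 -0.22  0.64 -0.07  1.97  1.56]
```

jog_arm --pt "0 0 41 0.1" --pt "0 0 41 0.1" --pt "0 0 41 0" --pt "0 0 41 0" --pt "0 0 41 0" --pt "0 0 41 0" --pt "0 0 41 0" --pt "0 0 41 0" --pt "0 0 0 0" --pt "0 0 0 0"

```text
t: 21.08
ee_pos: [434.6, -72.5, 992.8]
tool_rot: [3.088, 0.706, -3.103]
contact_force: [0.1, -1.6, -0.5]
opening: 76.8
grip_force: 0.0
```

```bash
python3 -c "
from h import *
rep()"
```

```text
t 21.0833 pos [434.6 -72.5 992.8] rpy [ 3.088  0.706 -3.103] localtilt [-0.649 -0.031 -0.76 ] yclose [-0.073  0.997  0.04 ] q [ 0.23  0.11 -0.04  0.36 -0.21  1.99  1.66]
```

jog_arm --pt "-4 22 -34 0" --pt "-4 22 -34 0" --pt "-4 22 -34 0" --pt "-4 22 -34 0" --pt "-4 22 -34 0" --pt "-4 22 -34 0" --pt "-4 22 -34 0" --pt "-4 22 -34 0" --pt "-4 22 -34 0" --pt "-4 22 -34 0"

```text
t: 21.92
ee_pos: [413.9, 124.2, 699.4]
tool_rot: [3.091, 0.693, -3.112]
contact_force: [0.6, 0.4, 0.6]
opening: 77.3
grip_force: 0.0
```

jog_arm --pt "-5 15 -28 0" --pt "-5 15 -28 0" --pt "-5 15 -28 0" --pt "-5 15 -28 0" --pt "-5 15 -28 0" --pt "-5 15 -28 0" --pt "-5 15 -28 0" --pt "-5 15 -28 0" --pt "0 0 0 0" --pt "0 0 0 0"

```text
t: 22.75
ee_pos: [381.7, 249.5, 477.1]
tool_rot: [3.099, 0.683, -3.103]
contact_force: [0.0, 0.2, 0.7]
opening: 77.0
grip_force: 0.0
```

Run:
```python
from h import *
rep(); m=cam('wrist'); a=snap('wrist','w6'); np.save('m6.npy',m,allow_pickle=True); cv2.imwrite('pics/w6.png',a[:,:,::-1])
for t in ['rotary_tool','tool_bail','stand']:
    print(t,[(np.round(r['extent']).tolist(),round(r['confidence'],2)) for r in spotter.find_in('wrist',t)][:4])
for P in [(430,302,105),(430,302,205),(430,302,60)]: print(proj(m,np.array(P)))
```

```text
t 22.75 pos [381.7 249.5 477.1] rpy [ 3.099  0.683 -3.103] localtilt [-0.631 -0.026 -0.775] yclose [-0.066  0.997  0.033] q [-0.41 -0.28 -0.41  2.    0.42  0.91  0.61]
rotary_tool [([278.0, 3.0, 47.0, 56.0], 0.96), ([347.0, 2.0, 62.0, 67.0], 0.65)]
tool_bail [([276.0, 2.0, 52.0, 53.0], 0.77), ([349.0, 1.0, 60.0, 69.0], 0.66)]
stand []
[283.92454603  10.44084245]
[291.52399454  52.02486461]
[281.17662748  -4.59570996]
```

jog_arm --pt "-5 4 -13 0" --pt "-5 4 -13 0" --pt "-5 4 -13 0" --pt "-5 4 -13 0" --pt "-5 4 -13 0" --pt "-5 4 -13 0" --pt "-5 4 -13 0" --pt "-5 4 -13 0" --pt "0 0 -13 0" --pt "0 0 0 0"

```text
t: 23.78
ee_pos: [342.4, 281.2, 361.7]
tool_rot: [3.093, 0.684, -3.108]
contact_force: [0.2, -0.8, -0.8]
opening: 76.5
grip_force: 0.0
```

Run:
```python
from h import *
rep(); m=cam('wrist'); a=snap('wrist','w7'); np.save('m7.npy',m,allow_pickle=True); cv2.imwrite('pics/w7.png',a[:,:,::-1])
for t in ['rotary_tool','tool_bail','stand']:
    print(t,[(np.round(r['extent']).tolist(),round(r['confidence'],2)) for r in spotter.find_in('wrist',t)][:4])
for P in [(430,302,105),(430,302,205),(430,302,60)]: print(proj(m,np.array(P)))
```

```text
t 23.7833 pos [342.4 281.2 361.7] rpy [ 3.093  0.684 -3.108] localtilt [-0.633 -0.029 -0.774] yclose [-0.064  0.997  0.037] q [-0.38 -0.21 -0.62  2.2   0.6   0.76  0.23]
rotary_tool [([167.0, 0.0, 29.0, 75.0], 0.81), ([251.0, 52.0, 55.0, 104.0], 0.8), ([331.0, 51.0, 69.0, 105.0], 0.7)]
tool_bail [([336.0, 53.0, 61.0, 102.0], 0.9), ([166.0, 6.0, 31.0, 65.0], 0.88), ([248.0, 55.0, 58.0, 100.0], 0.87)]
stand [([227.0, 1.0, 87.0, 108.0], 0.8)]
[261.06830222  88.43852849]
[265.62623518 149.64206255]
[259.45608212  66.78977484]
```

Run:
```python
from h import *
a=cv2.imread('pics/w7.png'); b=cv2.imread('pics/w6.png')
out=np.zeros((600,800,3),np.uint8)
out[:600,:500]=cv2.resize(a[0:180,200:350],(500,600),interpolation=cv2.INTER_CUBIC)
out[:300,500:]=cv2.resize(b[0:75,265:340],(300,300),interpolation=cv2.INTER_CUBIC)
cv2.imwrite('pics/c3.png',out)
```

```text
(no output)
```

View pics/c3.png

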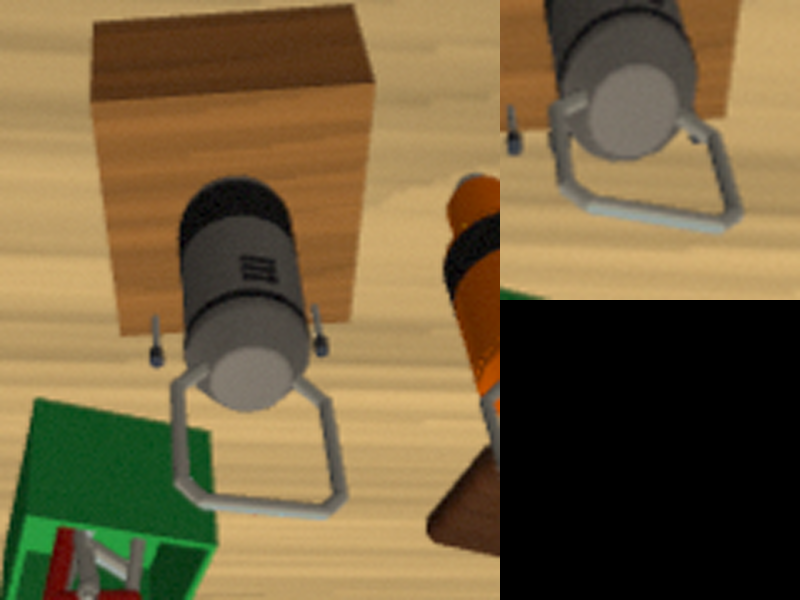

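Run:
```python
from h import *
m6=np.load('m6.npy',allow_pickle=True).item();m7=np.load('m7.npy',allow_pickle=True).item()
def w7(u,v): return u/3.3333+200,v/3.3333
def w6(u,v): return (u-500)/4+265,v/4
D={}
for n,a,b in [('disc',(252,378),(632,110)),('L',(205,502),(595,205)),('R',(325,515),(725,227))]:
    p=tri([ray(m7,*w7(*a)),ray(m6,*w6(*b))]); z=dict(disc=151,L=207.5,R=207.5)[n]
    q7=atz(m7,*w7(*a),z);q6=atz(m6,*w6(*b),z); print(n,'tri',np.round(p,1),'w7@z',np.round(q7,1),'w6@z',np.round(q6,1)); D[n]=(q6+q7)/2
d=D['R']-D['L']; print('bail mid',(D['R']+D['L'])/2,'len',np.linalg.norm(d),'dir yaw from +y',np.arctan2(-d[0],d[1]))
# block top corners w7: near-left(95,102) near-right(373,82) far-left(120,335) far-right(352,320)
C=[atz(m7,*w7(*c),60) for c in [(95,102),(373,82),(352,320),(120,335)]]
print(np.round(C,1),'centre',np.mean(C,0))
q=cam('side')
for P in [(425,307,151),(425,307,207)]: print(proj(q,np.array(P)))
```

```text
disc tri [429.1 316.  150.4] w7@z [428.7 316.2 151. ] w6@z [428.7 315.5 151. ]
L tri [426.5 297.5 209.6] w7@z [428.8 297.5 207.5] w6@z [427.8 298.2 207.5]
R tri [430.8 335.4 210.4] w7@z [433.9 335.6 207.5] w6@z [432.6 337.  207.5]
bail mid [430.77079093 317.08602177 207.5       ] len 38.769696361675194 dir yaw from +y -0.12729571248561877
[[385.6 262.4  60. ]
 [374.3 359.   60. ]
 [473.2 372.3  60. ]
 [484.7 271.8  60. ]] centre [429.41669362 316.37280328  60.        ]
[248.86289421 289.74823391]
[248.96316376 274.25521961]
```

jog_arm --pt "2.8 3.8 -15.5 -0.019" --pt "2.8 3.8 -15.5 -0.019" --pt "2.8 3.8 -15.5 -0.019" --pt "2.8 3.8 -15.5 -0.019" --pt "2.8 3.8 -15.5 -0.019" --pt "2.8 3.8 -15.5 -0.019" --pt "2.8 3.8 -15.5 -0.019" --pt "2.8 3.8 -15.5 -0.019" --pt "2.8 3.8 -15.5 -0.019" --pt "2.8 3.8 -15.5 -0.019"

```text
t: 24.82
ee_pos: [371.8, 320.8, 208.2]
tool_rot: [3.088, 0.687, 2.98]
contact_force: [0.5, 0.2, 0.4]
opening: 76.7
grip_force: 0.0
```

```bash
cat > tgt.py <<'E'
from h import *
s,R=rep(); print('to go',np.round(np.array([429.3,316.2,105])-6*R[:,2]-s['ee_pos'],1),'F',s['contact_force'],s['grip_force'],s['opening'])
E
python3 tgt.py
```

```text
t 24.8167 pos [371.8 320.8 208.2] rpy [3.088 0.687 2.98 ] localtilt [-0.635 -0.032 -0.772] yclose [0.127 0.991 0.041] q [-0.46  0.24 -0.77  2.26  1.18  0.91 -0.64]
to go [ 53.7  -4.3 -98.6] F [0.5026101  0.15985757 0.44691661] 0.0 76.71244858368898
```

jog_arm --pt "6.7 -0.5 -12.3 0" --pt "6.7 -0.5 -12.3 0" --pt "6.7 -0.5 -12.3 0" --pt "6.7 -0.5 -12.3 0" --pt "6.7 -0.5 -12.3 0" --pt "6.7 -0.5 -12.3 0" --pt "6.7 -0.5 -12.3 0" --pt "6.7 -0.5 -12.3 0" --pt "0 0 0 0" --pt "0 0 0 0"

```text
t: 25.65
ee_pos: [425.0, 316.1, 109.7]
tool_rot: [3.091, 0.686, 2.982]
contact_force: [0.6, 0.7, 0.5]
opening: 76.8
grip_force: 0.0
```

```bash
python3 tgt.py
```

```text
t 25.65 pos [425.  316.1 109.7] rpy [3.091 0.686 2.982] localtilt [-0.634 -0.03  -0.773] yclose [0.127 0.991 0.039] q [-0.48  0.48 -0.66  2.28  1.52  0.89 -0.9 ]
to go [ 0.5  0.4 -0.1] F [0.60811874 0.71580133 0.47876156] 0.0 76.75425745091623
```

jog_arm --pt "0 0 0 0" --pt "0 0 0 0" --pt "0 0 0 0" --pt "0 0 0 0" --pt "0 0 0 0" --pt "0 0 0 0" --pt "0 0 0 0" --pt "0 0 0 0" --pt "0 0 0 0" --pt "0 0 0 0" --hand 0 --force 80

```text
t: 26.48
ee_pos: [424.1, 316.1, 111.2]
tool_rot: [3.09, 0.689, 2.984]
contact_force: [-4.1, -1.2, 7.5]
opening: 42.3
grip_force: 79.0
```

jog_arm --pt "0 0 4 0" --pt "0 0 8 0" --pt "0 0 8 0" --pt "0 0 8 0" --pt "0 0 8 0" --pt "0 0 8 0" --pt "0 0 8 0" --pt "0 0 8 0" --pt "0 0 4 0" --pt "0 0 0 0"

```text
t: 27.32
ee_pos: [424.0, 315.9, 174.0]
tool_rot: [3.09, 0.685, 2.983]
contact_force: [-0.0, -0.2, -6.1]
opening: 41.7
grip_force: 81.0
```

```bash
python3 tgt.py
```

```text
t 27.3167 pos [424.  315.9 174. ] rpy [3.09  0.685 2.983] localtilt [-0.634 -0.031 -0.773] yclose [0.125 0.991 0.04 ] q [-0.43  0.34 -0.7   2.24  1.33  0.86 -0.69]
to go [  1.5   0.6 -64.4] F [-4.12389639e-03 -1.68156287e-01 -6.13246551e+00] 80.98677804227918 41.72639937065887
```

jog_arm --pt "0 0 20 0" --pt "0 0 28 0" --pt "0 0 28 0" --pt "3 -8 24 0" --pt "6 -24 0 0.03" --pt "7 -28 0 0.03" --pt "7 -28 0 0.03" --pt "7 -28 0 0.03" --pt "7 -28 0 0.03" --pt "5 -24 0 0.03"

```text
t: 28.15
ee_pos: [465.2, 144.5, 272.1]
tool_rot: [3.095, 0.684, -3.118]
contact_force: [-0.3, -0.2, -6.6]
opening: 42.4
grip_force: 82.3
```

jog_arm --pt "3 -20 -2 0.018" --pt "3 -20 -2 0.018" --pt "3 -20 -2 0.018" --pt "3 -18 -2 0.018" --pt "3 -16 -2 0.018" --pt "3 -14 -2 0.018" --pt "3 -12 -3 0.018" --pt "2 -8 -2 0.018" --pt "0 0 0 0" --pt "0 0 0 0"

```text
t: 28.98
ee_pos: [480.9, 60.0, 266.1]
tool_rot: [3.1, 0.691, -3.014]
contact_force: [0.6, 0.8, -5.3]
opening: 42.2
grip_force: 82.4
```

Run:
```python
from h import *
s,R=rep(); print(s['contact_force'],s['opening'])
m=cam('wrist'); a=snap('wrist','w8'); np.save('m8.npy',m,allow_pickle=True)
sad=np.array([562,35.5,320])
psi=np.arctan2(R[0,1],-R[1,1]); off=Rz(psi-(np.pi-.127))@np.array([5.2,.1,93.8]); print('bail est',s['ee_pos']+off,proj(m,s['ee_pos']+off))
print('saddle px',proj(m,sad))
for c in ('wrist','side','top'):
    b=snap(c)
    if c!='wrist': cv2.imwrite(f'pics/{c}8.png',b[:,:,::-1])
    for t in ['hook_saddle','tool_bail','rotary_tool']: print(c,t,[(np.round(r['extent']).tolist(),round(r['confidence'],2)) for r in spotter.find_in(c,t)][:3])
    print(c,'proj saddle',proj(cam(c),sad),'bail',proj(cam(c),s['ee_pos']+off))
```

```text
t 28.9833 pos [480.9  60.  266.1] rpy [ 3.1    0.691 -3.014] localtilt [-0.638 -0.025 -0.77 ] yclose [-0.153  0.988  0.032] q [-0.91 -0.16  0.63  2.4   0.66  0.21  0.86]
[ 0.61309598  0.81609333 -5.27398204] 42.2394181291243
bail est [485.91057674  61.56243352 359.85493531] [269.82949583 579.12738491]
saddle px [196.98297246 406.45317204]
wrist hook_saddle [([0.0, 29.0, 83.0, 108.0], 0.59)]
wrist tool_bail [([207.0, 124.0, 102.0, 209.0], 0.91), ([0.0, 31.0, 84.0, 102.0], 0.41)]
wrist rotary_tool [([208.0, 126.0, 98.0, 211.0], 0.82)]
wrist proj saddle [199.71867533 403.27352077] bail [274.17000221 573.90076994]
side hook_saddle [([220.0, 132.0, 22.0, 42.0], 0.76)]
side tool_bail [([215.0, 310.0, 20.0, 61.0], 0.79), ([265.0, 271.0, 15.0, 34.0], 0.56)]
side rotary_tool [([215.0, 314.0, 19.0, 54.0], 0.94), ([242.0, 166.0, 22.0, 56.0], 0.69), ([268.0, 270.0, 14.0, 35.0], 0.65)]
side proj saddle [232.52291769 171.03402301] bail [254.83121751 167.5498283 ]
top hook_saddle [([204.0, 144.0, 14.0, 16.0], 0.59)]
top tool_bail [([102.0, 194.0, 19.0, 14.0], 0.77), ([198.0, 173.0, 19.0, 19.0], 0.57), ([168.0, 216.0, 9.0, 7.0], 0.37)]
top rotary_tool [([196.0, 174.0, 23.0, 18.0], 0.49), ([98.0, 199.0, 19.0, 11.0], 0.46), ([165.0, 214.0, 12.0, 9.0], 0.38)]
top proj saddle [213.96010511 159.02647172] bail [204.52212111 181.99311325]
```

Run:
```python
from h import *
for c in ('side','top'):
    snap(c); r=spotter.trace(c,'hook_saddle')[0]; M=r['mask']; v,u=np.nonzero(M); print(c,r['extent'],round(r['confidence'],2),[(int(y),int(u[v==y].min()),int(u[v==y].max()),int((v==y).sum())) for y in np.unique(v)[::2]])
    m=cam(c); B=Rz(.2025); o=np.array([614.66,-221.17,0])
    for P in [(0,262,320),(0,262,311),(-21,262,344),(0,262,366),(0,262,400)]: print(P,np.round(proj(m,o+B@np.array(P)),1))
```

```text
side [223.5, 133.5, 18.1, 41.6] 0.81 [(134, 227, 235, 9), (136, 225, 237, 13), (138, 224, 237, 14), (140, 224, 237, 14), (142, 224, 237, 14), (144, 224, 237, 14), (146, 224, 237, 14), (148, 224, 237, 14), (150, 224, 237, 14), (152, 224, 237, 14), (154, 224, 237, 14), (156, 225, 237, 13), (158, 225, 236, 12), (160, 225, 233, 9), (162, 225, 228, 4), (164, 225, 228, 4), (166, 225, 240, 9), (168, 225, 239, 9), (170, 226, 238, 13), (172, 227, 237, 11), (174, 230, 234, 5)]
(0, 262, 320) [232.5 171. ]
(0, 262, 311) [232.6 173.6]
(-21, 262, 344) [239.5 164.3]
(0, 262, 366) [232.2 157.3]
(0, 262, 400) [231.9 146.6]
top [204.6, 145.9, 16.0, 14.5] 0.48 [(145, 210, 214, 5), (147, 206, 215, 10), (149, 206, 216, 11), (151, 206, 216, 11), (153, 206, 216, 11), (155, 207, 217, 11), (157, 207, 214, 8), (159, 208, 210, 3)]
(0, 262, 320) [214. 159.]
(0, 262, 311) [214.2 159.5]
(-21, 262, 344) [214.9 164.4]
(0, 262, 366) [212.9 156.5]
(0, 262, 400) [212.1 154.5]
```

jog_arm --pt "4 -4 -1 0.006" --pt "4 -4 -1 0.006" --pt "4 -4 -1 0.006" --pt "4 -4 -1 0.006" --pt "4 -4 -1 0.006" --pt "3 -4 -1 0.006" --pt "3 -4 -1 0.006" --pt "1 -4 -1 0.006" --pt "0 -4 -1 0" --pt "0 0 0 0"

```text
t: 30.67
ee_pos: [509.3, 22.1, 258.1]
tool_rot: [3.098, 0.694, -2.971]
contact_force: [0.1, 0.0, -5.8]
opening: 42.2
grip_force: 82.4
```

```bash
cat > bail.py <<'E'
from h import *
s,R=rep(); print('F',s['contact_force'],'open',s['opening'])
psi=np.arctan2(R[0,1],-R[1,1]); off=Rz(psi-(np.pi-.127))@np.array([5.2,.1,93.8]); b=s['ee_pos']+off
sad=np.array([562,35.5,320]); print('bail',np.round(b,1),'bail-saddle in balancer axes',np.round(Rz(-.2025)@(b-sad),1),'tool yaw err',psi-np.pi-.2025+ (2*np.pi if psi<0 else 0))
E
python3 bail.py
```

```text
t 30.6667 pos [509.3  22.1 258.1] rpy [ 3.098  0.694 -2.971] localtilt [-0.64  -0.026 -0.768] yclose [-0.197  0.98   0.033] q [-1.37 -0.25  1.19  2.38  0.77  0.22  0.94]
F [ 1.00710507e-01  4.05425748e-03 -5.77270674e+00] open 42.150592643973894
bail [514.2  23.9 351.9] bail-saddle in balancer axes [-49.2  -1.7  31.9] tool yaw err -0.00448277466360647
```

Run:
```python
from h import *
snap('side'); m=cam('side'); b=np.array([514.2,23.9,351.9])
print('pred bail top',proj(m,b+[0,0,5]),'tail',proj(m,b-[0,0,54]),'nose',proj(m,b-[0,0,190]))
for t in('rotary_tool','tool_bail'):
  for r in spotter.trace('side',t):
    e=r['extent']
    if e[1]<250:
        v,u=np.nonzero(r['mask']); print(t,np.round(e),round(r['confidence'],2),[(int(y),int(u[v==y].min()),int(u[v==y].max())) for y in np.unique(v)[::3]])
```

```text
pred bail top [249.18839362 160.70413786] tail [249.09219275 178.06212717] nose [248.89207056 214.17114481]
rotary_tool [238. 170.  23.  44.] 0.93 [(170, 249, 249), (173, 249, 250), (176, 247, 251), (179, 244, 254), (182, 242, 254), (185, 241, 253), (188, 241, 250), (191, 241, 248), (194, 242, 245), (198, 242, 255), (201, 242, 255), (204, 242, 254), (207, 243, 253), (210, 244, 252), (213, 245, 251)]
tool_bail [242. 160.  13.  55.] 0.98 [(161, 249, 250), (164, 248, 250), (167, 248, 250), (170, 249, 249), (173, 249, 249), (176, 248, 250), (179, 244, 252), (182, 243, 253), (185, 242, 252), (188, 242, 250), (191, 242, 247), (194, 243, 243), (200, 243, 254), (203, 242, 254), (206, 244, 252), (209, 244, 251), (212, 244, 251), (215, 246, 249)]
tool_bail [221. 135.  19.  26.] 0.62 [(135, 226, 235), (138, 225, 236), (141, 224, 236), (144, 224, 236), (147, 224, 237), (150, 224, 236), (153, 224, 236), (156, 225, 235), (159, 226, 228)]
```

jog_arm --pt "6 1.45 0 0" --pt "6 1.45 0 0" --pt "6 1.45 0 0" --pt "6 1.45 0 0" --pt "6 1.45 0 0" --pt "6 1.45 0 0" --pt "6 1.45 0 0" --pt "6 1.45 0 0" --pt "0 0 0 0" --pt "0 0 0 0"

```text
t: 31.65
ee_pos: [541.3, 35.8, 274.5]
tool_rot: [3.106, 0.691, -2.968]
contact_force: [-0.2, -0.4, -7.5]
opening: 42.2
grip_force: 82.4
```

```bash
python3 bail.py
```

```text
t 31.65 pos [541.3  35.8 274.5] rpy [ 3.106  0.691 -2.968] localtilt [-0.638 -0.021 -0.77 ] yclose [-0.195  0.98   0.027] q [-1.45 -0.17  1.29  2.3   0.41  0.21  1.28]
F [-0.17475149 -0.40476814 -7.49165143] open 42.17272709697675
bail [546.2  37.6 368.3] bail-saddle in balancer axes [-15.1   5.2  48.3] tool yaw err -0.006190940084073837
```

```bash
cat > kin.py <<'E'
import numpy as np
from scipy.optimize import least_squares
from scipy.spatial.transform import Rotation as RR
def FK(q,p):
    h,L1,L2,d,yo=p; R=RR.identity(); x=np.array([0,0,h])
    for i,(ax,L) in enumerate(zip('zyzyzyz',[0,L1,0,L2,0,d,0])):
        R=R*RR.from_euler(ax,-q[i] if ax=='z' else q[i]); x=x+R.apply([0,0,L])
    return x,R*RR.from_euler('z',yo)
D=[([1.08209,.46859,-.0486,1.53252,.02412,1.14097,-.08228],[299.59,-604.89,256.33],[3.1415,0,.45984]),
([.89654,.16324,-.37052,1.51516,.05945,1.47363,.56933],[429.85,-333.35,457.62],[3.14122,.00058,1.61535]),
([.28180,.19343,.43411,.92528,-.08667,1.98585,.69865],[422.92,-334.9,712.75],[3.10338,.0368,1.59925]),
([.15296,.13313,.56538,.79612,-.08812,1.9856,.69554],[403.56,-317.14,801.72],[2.95273,.1575,1.59139]),
([.09548,.09189,.50859,1.74557,-.03181,1.07007,.6439],[462.29,-346.62,400.04],[2.95183,.15789,1.59106]),
([-.48,.48,-.66,2.28,1.52,.89,-.9],[425,316.1,109.7],[3.091,.686,2.982])]
def res(p):
    e=[]
    for q,x,r in D:
        a,R=FK(q,p); e+=list(a-x)+list(300*(RR.from_euler('xyz',r).inv()*R).as_rotvec())
    return e
best=min((least_squares(res,[225,552,468,266,y]) for y in (0,np.pi/2,-np.pi/2,3)),key=lambda s:s.cost)
P=best.x
lo=np.array([-2.59,-.33,-1.39,.1,-1.04,.21,-2.66]);hi=np.array([2.59,1.99,1.29,2.45,4.18,1.99,2.66])
E
python3 - <<'E'
from kin import *
print(P,best.cost,np.round(best.fun,1))
q0=np.array([-1.45,-.17,1.29,2.30,.41,.21,1.28]); print(FK(q0,P)[0])
B=.2025
def R_t(tilt): # tool z = (sin tilt along balancer x, -cos)
    psi=np.pi+B; return RR.from_euler('z',psi)*RR.from_euler('y',tilt)*RR.from_euler('x',np.pi)
rng=np.random.default_rng(0)
def ik(x,R,q):
    f=lambda q: np.r_[(FK(q,P)[0]-x)/10, 30*(R.inv()*FK(q,P)[1]).as_rotvec()]
    return least_squares(f,np.clip(q,lo+.02,hi-.02),bounds=(lo+.01,hi-.01),xtol=1e-6,max_nfev=60)
print(R_t(.69).as_euler('xyz'))
sad=np.array([562,35.5,320])
for tilt in (.69,.5):
  for dz in (32,-90):
    x=sad+[0,0,dz]-np.array([5,1.8,93.8]); S=[]
    for _ in range(40):
        s=ik(x,R_t(tilt),rng.uniform(lo,hi))
        if s.cost<1e-3: S.append(s.x)
    S=np.array(S); print(tilt,dz,len(S))
    if len(S):
        mg=np.min(np.minimum(S-lo,hi-S),1); 
        for i in np.argsort(-mg)[:5]: print(np.round(mg[i],2),np.round(S[i],2))
E
```

```text
[339.87111236 510.47519984 473.04100871 344.0369801    1.57152825] 4309.172997737896 [30.6 32.9 -2.1 -0.   0.   0.2 29.6 32.4 -3.7 -0.  -0.   0.2 16.3 33.9
 -2.1 -0.  -0.   0.2 24.5 26.4  0.4  0.   0.   0.2 24.5 26.6 -4.7 -0.
 -0.   0.2 -3.8 21.  12.2  0.1  0.9 -1.1]
[558.61043894  72.2326654  284.65856196]
[-3.14159265  0.69       -2.93909265]
0.69 32 0
0.69 -90 5
0.03 [ 0.7   0.37 -0.75  2.42  2.83  0.25 -0.97]
0.03 [ 0.87  0.45 -0.96  2.42  2.5   0.3  -0.59]
0.03 [ 0.37  0.3  -0.37  2.42  3.35  0.24 -1.54]
0.03 [ 1.04  0.61 -1.2   2.42  2.19  0.45 -0.2 ]
0.03 [ 0.42  0.31 -0.43  2.42  3.29  0.24 -1.47]
0.5 32 21
0.23 [-0.55  0.05  0.56  2.19 -0.3   0.44  2.02]
0.23 [-0.47  0.05  0.48  2.19 -0.29  0.44  2.01]
0.22 [-0.21  0.04  0.21  2.19 -0.26  0.43  1.98]
0.22 [-0.08  0.04  0.08  2.19 -0.24  0.43  1.97]
0.22 [ 0.09  0.04 -0.1   2.19 -0.22  0.43  1.95]
0.5 -90 18
0.15 [ 0.94  0.51 -1.12  2.29  1.36  0.36  0.52]
0.15 [ 0.94  0.5  -1.11  2.29  1.36  0.36  0.52]
0.13 [ 0.92  0.49 -1.09  2.29  1.34  0.34  0.53]
0.12 [ 1.03  0.64 -1.27  2.29  1.47  0.51  0.46]
0.1 [ 0.89  0.46 -1.05  2.29  1.31  0.31  0.55]
```

```bash
cat > kin.py <<'E'
import numpy as np
from scipy.optimize import least_squares
from scipy.spatial.transform import Rotation as RR
YO=np.pi/2
def frames(q):
    R=RR.identity(); F=[]
    for i,ax in enumerate('zyzyzyz'):
        R=R*RR.from_euler(ax,-q[i] if ax=='z' else q[i]); F.append(R.as_matrix())
    return F
D=[([1.08209,.46859,-.0486,1.53252,.02412,1.14097,-.08228],[299.59,-604.89,256.33],1),
([.89654,.16324,-.37052,1.51516,.05945,1.47363,.56933],[429.85,-333.35,457.62],1),
([.28180,.19343,.43411,.92528,-.08667,1.98585,.69865],[422.92,-334.9,712.75],1),
([.15296,.13313,.56538,.79612,-.08812,1.9856,.69554],[403.56,-317.14,801.72],1),
([.09548,.09189,.50859,1.74557,-.03181,1.07007,.6439],[462.29,-346.62,400.04],1)]
T="""1.08 .21 -.67 .91 -.08 1.99 1.97 431.1 -280.7 724
1.04 .15 -.7 .62 -.12 1.99 1.84 422.2 -224 877.9
1.09 .16 -.98 1.82 .61 1.09 .08 495.2 -255.9 379.4
1.05 .29 -.91 1.92 .79 .96 -.06 500.8 -294 283.6
1.0 .21 -.96 1.97 .73 .99 -.14 487.5 -222.5 296.2
1.02 .11 -1.01 1.92 .61 1.08 -.06 479.4 -187.9 350.1
.35 .07 -.22 .64 -.07 1.97 1.56 452.2 -94.8 895
.23 .11 -.04 .36 -.21 1.99 1.66 434.6 -72.5 992.8
-.41 -.28 -.41 2.0 .42 .91 .61 381.7 249.5 477.1
-.38 -.21 -.62 2.2 .6 .76 .23 342.4 281.2 361.7
-.46 .24 -.77 2.26 1.18 .91 -.64 371.8 320.8 208.2
-.48 .48 -.66 2.28 1.52 .89 -.9 425 316.1 109.7
-.43 .34 -.7 2.24 1.33 .86 -.69 424 315.9 174
-.91 -.16 .63 2.4 .66 .21 .86 480.9 60 266.1
-1.37 -.25 1.19 2.38 .77 .22 .94 509.3 22.1 258.1
-1.45 -.17 1.29 2.3 .41 .21 1.28 541.3 35.8 274.5"""
for l in T.split('\n'):
    v=list(map(float,l.split())); D.append((v[:7],v[7:],.3))
A=[];b=[]
for q,x,w in D:
    A.append(w*np.hstack([np.eye(3)]+frames(q))); b.append(w*np.array(x))
A=np.vstack(A);b=np.hstack(b)
OFF=np.linalg.lstsq(np.vstack([A,.02*np.eye(24)]),np.r_[b,np.zeros(24)],rcond=None)[0]
def FK(q,_=None):
    F=frames(q); return np.hstack([np.eye(3)]+F)@OFF, RR.from_matrix(F[-1])*RR.from_euler('z',YO)
lo=np.array([-2.59,-.33,-1.39,.1,-1.04,.21,-2.66]);hi=np.array([2.59,1.99,1.29,2.45,4.18,1.99,2.66])
B=.2025; sad=np.array([562,35.5,320])
def R_t(tilt,yaw=B): return RR.from_euler('z',np.pi+yaw)*RR.from_euler('y',tilt)*RR.from_euler('x',np.pi)
def ik(x,R,q,m=.01,wr=30):
    f=lambda q: np.r_[(FK(q)[0]-x)/10, wr*(R.inv()*FK(q)[1]).as_rotvec()]
    return least_squares(f,np.clip(q,lo+m+.01,hi-m-.01),bounds=(lo+m,hi-m),xtol=1e-6,max_nfev=60)
E
python3 - <<'E'
from kin import *
print(np.round(OFF.reshape(8,3))); print('resid',np.round([np.linalg.norm(FK(q)[0]-x) for q,x,w in D],1))
rng=np.random.default_rng(0)
for tilt in (.69,.6,.5):
  for dz in (32,-40,-112):
    x=sad+[0,0,dz]-np.array([5,1.8,93.8]); S=[]
    for _ in range(40):
        s=ik(x,R_t(tilt),rng.uniform(lo,hi))
        if s.cost<1e-3: S.append(s.x)
    S=np.array(S); print(tilt,dz,len(S))
    if len(S):
        mg=np.min(np.minimum(S-lo,hi-S),1); 
        for i in np.argsort(-mg)[:4]: print(np.round(mg[i],2),np.round(S[i],2))
E
```

```text
[[ -1.  -1. 120.]
 [  0. -13. 120.]
 [ -0. -13. 275.]
 [  0.  -7. 275.]
 [ -4.  -7. 234.]
 [  4.  -0. 234.]
 [ -1.  -0. 139.]
 [  0.  -0. 139.]]
resid [0.4 0.5 0.2 0.3 0.1 1.3 1.6 4.3 2.8 3.4 3.2 2.3 3.9 2.  2.9 1.5 1.8 2.7
 4.8 2.2 1.3]
0.69 32 17
0.06 [ 1.06  0.28 -1.3   2.2   0.98  0.27  0.76]
0.05 [ 1.05  0.27 -1.29  2.2   0.96  0.26  0.77]
0.04 [ 1.04  0.26 -1.27  2.2   0.93  0.25  0.8 ]
0.03 [ 1.09  0.31 -1.36  2.2   1.06  0.3   0.69]
0.69 -40 16
0.15 [ 0.91  0.45 -1.21  2.28  1.72  0.36  0.07]
0.09 [ 0.85  0.4  -1.12  2.28  1.75  0.3   0.03]
0.08 [ 0.83  0.39 -1.1   2.29  1.75  0.29  0.01]
0.08 [ 0.83  0.39 -1.1   2.29  1.75  0.29  0.01]
0.69 -112 10
0.11 [ 0.69  0.54 -0.96  2.34  2.23  0.42 -0.41]
0.11 [ 0.62  0.5  -0.87  2.34  2.31  0.38 -0.52]
0.11 [ 0.62  0.5  -0.86  2.34  2.32  0.38 -0.53]
0.1 [ 0.57  0.48 -0.8   2.35  2.39  0.35 -0.61]
0.6 32 23
0.14 [ 1.    0.27 -1.25  2.15  0.69  0.37  1.04]
0.12 [ 0.91  0.22 -1.12  2.15  0.53  0.33  1.18]
0.11 [-1.16  0.1   1.16  2.23 -0.61  0.32  2.26]
0.1 [ 0.84  0.19 -1.04  2.15  0.43  0.31  1.27]
0.6 -40 9
0.04 [ 0.72  0.34 -0.96 
[... 300 characters left out ...]
-1.01  2.29  1.84  0.4  -0.04]
0.13 [ 0.65  0.51 -0.92  2.29  1.89  0.34 -0.1 ]
0.5 32 12
0.23 [ 0.68  0.18 -0.87  2.09  0.26  0.44  1.42]
0.23 [-0.95  0.11  0.92  2.16 -0.38  0.44  2.02]
0.22 [ 0.49  0.15 -0.65  2.1   0.14  0.43  1.53]
0.21 [ 0.26  0.12 -0.4   2.11  0.02  0.42  1.63]
0.5 -40 18
0.18 [ 0.77  0.38 -1.05  2.17  0.91  0.39  0.83]
0.18 [ 0.77  0.38 -1.05  2.17  0.91  0.39  0.83]
0.17 [ 0.74  0.37 -1.01  2.17  0.87  0.38  0.85]
0.17 [ 0.88  0.47 -1.22  2.16  1.08  0.5   0.69]
0.5 -112 12
0.22 [ 0.8   0.64 -1.17  2.22  1.5   0.55  0.33]
0.08 [ 0.54  0.46 -0.8   2.23  1.37  0.29  0.36]
0.05 [ 0.51  0.44 -0.76  2.23  1.36  0.26  0.37]
0.04 [ 0.49  0.44 -0.73  2.23  1.35  0.25  0.38]
```

```bash
cat >> kin.py <<'E'
def jac(q):
    x0,R0=FK(q); J=np.zeros((6,7))
    for i in range(7):
        d=q.copy(); d[i]+=1e-5; x,R=FK(d); J[:3,i]=(x-x0)/1e-5/1000; J[3:,i]=(R*R0.inv()).as_rotvec()/1e-5
    return J,x0,R0
def sim(q,rows,k=0.0,qm=None,lam=.02,n=5,resetcmd=True):
    q=np.array(q,float); x,R=FK(q); qm=(lo+hi)/2 if qm is None else qm
    for r in rows:
        x=x+np.array(r[:3]); R=RR.from_euler('z',r[3])*R
        for _ in range(n):
            J,xc,Rc=jac(q); e=np.r_[(x-xc)/1000,(R*Rc.inv()).as_rotvec()]
            Ji=J.T@np.linalg.inv(J@J.T+lam**2*np.eye(6)); dq=Ji@e+(np.eye(7)-Ji@J)@(k*(qm-q))
            q=np.clip(q+dq,lo,hi)
        if resetcmd: x,R=FK(q)
    return q
E
python3 - <<'E'
from kin import *
tests=[([1.08209,.46859,-.0486,1.53252,.02412,1.14097,-.08228],[[13,27,20,.115]]*10,[.897,.163,-.371,1.515,.059,1.474,.569]),
([.897,.163,-.371,1.515,.059,1.474,.569],[[0,0,41,0]]*10,[.28,.19,.43,.925,-.087,1.986,.70]),
([.15,.13,.565,.796,-.088,1.986,.696],[[6,-3,-40,0]]*10,[.095,.09,.51,1.746,-.03,1.07,.644]),
([1.04,.15,-.7,.62,-.12,1.99,1.84],[[4,-2,-36,-.11]]*10+[[3,-1,-14,-.026]]*10,[1.09,.16,-.98,1.82,.61,1.09,.08]),
([-.43,.34,-.7,2.24,1.33,.86,-.69],[[0,0,20,0],[0,0,28,0],[0,0,28,0],[3,-8,24,0],[6,-24,0,.03]]+[[7,-28,0,.03]]*4+[[5,-24,0,.03]]+[[3,-17,-2,.018]]*8,[-.91,-.16,.63,2.4,.66,.21,.86]),
([-.91,-.16,.63,2.4,.66,.21,.86],[[3,-4,-1,.0055]]*9,[-1.37,-.25,1.19,2.38,.77,.22,.94])]
for k in (0,.02,.05,.1,.2):
    for nm,qm in (('mid',(lo+hi)/2),('zero',np.zeros(7))):
        print(k,nm); 
        for q,r,t in tests: print('  ',np.round(sim(q,r,k,qm),2)[[0,2,4,6]],np.array(t)[[0,2,4,6]])
        if k==0: break
E
```

```text
0 mid
   [ 0.9  -0.37  0.06  0.57] [ 0.897 -0.371  0.059  0.569]
   [ 0.5  -0.12  0.18  0.67] [ 0.28   0.43  -0.087  0.7  ]
   [ 0.09  0.51 -0.03  0.64] [ 0.095  0.51  -0.03   0.644]
   [ 1.12 -1.01  0.62  0.06] [ 1.09 -0.98  0.61  0.08]
   [-0.34  0.29 -0.41  2.07] [-0.91  0.63  0.66  0.86]
   [-1.27  1.12  0.48  1.23] [-1.37  1.19  0.77  0.94]
0.02 mid
   [ 0.76 -0.2   0.03  0.59] [ 0.897 -0.371  0.059  0.569]
   [ 0.5  -0.14  0.2   0.68] [ 0.28   0.43  -0.087  0.7  ]
   [ 0.28  0.3  -0.01  0.62] [ 0.095  0.51  -0.03   0.644]
   [ 0.27 -0.07  0.47  0.17] [ 1.09 -0.98  0.61  0.08]
   [-0.7   0.63 -0.16  1.84] [-0.91  0.63  0.66  0.86]
   [-1.34  1.16  0.73  0.98] [-1.37  1.19  0.77  0.94]
0.02 zero
   [ 0.61 -0.03  0.    0.62] [ 0.897 -0.371  0.059  0.569]
   [ 0.6   0.08 -0.11  0.6 ] [ 0.28   0.43  -0.087  0.7  ]
   [ 0.26  0.33 -0.01  0.62] [ 0.095  0.51  -0.03   0.644]
   [ 0.27 -0.08  0.47  0.17] [ 1.09 -0.98  0.61  0.08]
   [-0.56  0.5  -0.28  1.96] [-0.91  0.63  0.66  0.86]
   [-1.11  0.99  0.19  1.5 ] [-1.37  1.19  0.77  0.94]
0.05 mid
   [ 0.65 -0.07  0.01  0.61] [ 0.897 -0.
[... 1315 characters left out ...]
0.77  0.94]
0.2 mid
   [ 0.54  0.04 -0.    0.63] [ 0.897 -0.371  0.059  0.569]
   [ 0.31 -0.51  0.79  0.81] [ 0.28   0.43  -0.087  0.7  ]
   [0.45 0.11 0.02 0.59] [ 0.095  0.51  -0.03   0.644]
   [ 0.19 -0.01  0.47  0.16] [ 1.09 -0.98  0.61  0.08]
   [-1.14  0.97  0.57  1.1 ] [-0.91  0.63  0.66  0.86]
   [-1.38  1.12  1.    0.69] [-1.37  1.19  0.77  0.94]
0.2 zero
   [ 0.42  0.19 -0.03  0.65] [ 0.897 -0.371  0.059  0.569]
   [ 0.62  0.08 -0.11  0.61] [ 0.28   0.43  -0.087  0.7  ]
   [0.36 0.21 0.   0.61] [ 0.095  0.51  -0.03   0.644]
   [0.12 0.08 0.46 0.18] [ 1.09 -0.98  0.61  0.08]
   [-0.68  0.59 -0.15  1.81] [-0.91  0.63  0.66  0.86]
   [-0.32  0.2  -0.21  1.82] [-1.37  1.19  0.77  0.94]
```

```bash
cat >> kin.py <<'E'
from scipy.optimize import lsq_linear
VM=.7*np.array([2.57,2.57,3.14,3.14,3.14,3.14,3.14])/12
def simb(q,rows,lam=.02,n=4,wr=1.,reset=True,tr=None):
    q=np.array(q,float); x,R=FK(q)
    for r in rows:
        x=x+np.array(r[:3]); R=RR.from_euler('z',r[3])*R; qs=q.copy(); W=np.r_[1,1,1,wr,wr,wr]
        for _ in range(n):
            J,xc,Rc=jac(q); e=np.r_[(x-xc)/1000,(R*Rc.inv()).as_rotvec()]
            if np.abs(e).max()<2e-4: break
            l=np.maximum(lo,qs-VM)-q-1e-6;h=np.minimum(hi,qs+VM)-q+1e-6
            q=q+lsq_linear(np.vstack([W[:,None]*J,lam*np.eye(7)]),np.r_[W*e,np.zeros(7)],(l,h)).x
        if reset: x,R=FK(q)
        if tr is not None: tr.append(q.copy())
    return q
E
python3 - <<'E'
from kin import *
tests=[([.897,.163,-.371,1.515,.059,1.474,.569],[[0,0,41,0]]*10,[.28,.19,.43,.925,-.087,1.986,.70]),
([.28,.193,.434,.925,-.087,1.985,.699],[[0,0,41,0]]*6,[.153,.133,.565,.796,-.088,1.986,.696]),
([-.43,.34,-.7,2.24,1.33,.86,-.69],[[0,0,20,0],[0,0,28,0],[0,0,28,0],[3,-8,24,0],[6,-24,0,.03]]+[[7,-28,0,.03]]*4+[[5,-24,0,.03]]+[[3,-20,-2,.018]]*3+[[3,-18,-2,.018],[3,-16,-2,.018],[3,-14,-2,.018],[3,-12,-3,.018],[2,-8,-2,.018]],[-.91,-.16,.63,2.4,.66,.21,.86]),
([-.91,-.16,.63,2.4,.66,.21,.86],[[3,-4,-1,.0055]]*9,[-1.37,-.25,1.19,2.38,.77,.22,.94]),
([-1.37,-.25,1.19,2.38,.77,.22,.94],[[6,1.45,0,0]]*8,[-1.45,-.17,1.29,2.3,.41,.21,1.28])]
for lam in (.005,.02,.05):
  for wr in (.2,.5,1,):
    print(lam,wr)
    for q,r,t in tests:
        s=simb(q,r,lam,4,wr); print('  ',np.round(s,2),np.round(t,2),np.round(FK(s)[0]),np.round(FK(s)[1].as_euler('xyz'),2))
E
```

```text
0.005 0.2
   [ 0.43  0.18  0.23  0.63 -0.06  1.99  0.66] [ 0.28  0.19  0.43  0.92 -0.09  1.99  0.7 ] [ 424. -328.  839.] [2.87 0.21 1.59]
   [ 0.34  0.2   0.45  0.42 -0.15  1.99  0.68] [ 0.15  0.13  0.56  0.8  -0.09  1.99  0.7 ] [ 410. -322.  925.] [2.7  0.33 1.53]
   [-0.78 -0.12  0.66  2.38 -0.03  0.21  1.68] [-0.91 -0.16  0.63  2.4   0.66  0.21  0.86] [488.  23. 259.] [ 3.1   0.65 -2.98]
   [-1.37 -0.25  1.18  2.38  0.76  0.21  0.96] [-1.37 -0.25  1.19  2.38  0.77  0.22  0.94] [510.  26. 261.] [ 3.09  0.7  -2.97]
   [-1.41 -0.08  1.29  2.29  0.13  0.21  1.52] [-1.45 -0.17  1.29  2.3   0.41  0.21  1.28] [544.  34. 270.] [ 3.13  0.67 -2.98]
0.005 0.5
   [ 0.44  0.15  0.18  0.82 -0.03  1.99  0.65] [ 0.28  0.19  0.43  0.92 -0.09  1.99  0.7 ] [ 414. -320.  774.] [3.   0.11 1.61]
   [-0.02  0.13  0.8   0.73 -0.14  1.99  0.71] [ 0.15  0.13  0.56  0.8  -0.09  1.99  0.7 ] [ 397. -308.  841.] [2.88 0.21 1.58]
   [-0.83 -0.14  0.69  2.38  0.06  0.21  1.58] [-0.91 -0.16  0.63  2.4   0.66  0.21  0.86] [486.  25. 265.] [ 3.1   0.67 -2.98]
   [-1.37 -0.25  1.18  2.38  0.76  0.21  0.95] [-1.37 -0
[... 4037 characters left out ...]
.41  0.21  1.28] [537.  35. 272.] [ 3.11  0.69 -2.98]
0.05 1
   [ 0.36  0.15  0.29  0.94 -0.05  1.99  0.67] [ 0.28  0.19  0.43  0.92 -0.09  1.99  0.7 ] [ 410. -318.  723.] [3.09 0.04 1.61]
   [ 0.19  0.13  0.51  0.9  -0.07  1.99  0.69] [ 0.15  0.13  0.56  0.8  -0.09  1.99  0.7 ] [ 399. -316.  759.] [3.03 0.09 1.6 ]
   [-0.7  -0.14  0.56  2.38 -0.01  0.21  1.64] [-0.91 -0.16  0.63  2.4   0.66  0.21  0.86] [484.  31. 271.] [ 3.09  0.68 -2.98]
   [-1.31 -0.24  1.13  2.37  0.65  0.21  1.06] [-1.37 -0.25  1.19  2.38  0.77  0.22  0.94] [509.  26. 265.] [ 3.1   0.7  -2.97]
   [-1.48 -0.21  1.29  2.31  0.61  0.24  1.08] [-1.45 -0.17  1.29  2.3   0.41  0.21  1.28] [537.  35. 272.] [ 3.1   0.69 -2.98]
```

```bash
cat > plan.py <<'E'
from kin import *
import time,sys
def rot(ax,a):
    c,s=np.cos(a),np.sin(a)
    return np.array([[c,-s,0],[s,c,0],[0,0,1.]]) if ax=='z' else np.array([[c,0,s],[0,1,0],[-s,0,c]])
O=OFF.reshape(8,3); YM=rot('z',YO)
def fkj(q):
    R=np.eye(3);p=O[0].copy();ax=[];pt=[]
    for i,a in enumerate('zyzyzyz'):
        ax.append(-R[:,2] if a=='z' else R[:,1]); pt.append(p.copy())
        R=R@rot(a,-q[i] if a=='z' else q[i]); p=p+R@O[i+1]
    J=np.zeros((6,7))
    for i in range(7): J[:3,i]=np.cross(ax[i],p-pt[i])/1000; J[3:,i]=ax[i]
    return p,R@YM,J
def rv(A):
    return .5*np.array([A[2,1]-A[1,2],A[0,2]-A[2,0],A[1,0]-A[0,1]])
def run(q,rows,lam=.012,wr=.7,tr=None):
    q=np.array(q,float);x,R,_=fkj(q);W=np.r_[1,1,1,wr,wr,wr]
    for r in rows:
        x=x+np.array(r[:3]);R=rot('z',r[3])@R;qs=q.copy()
        for _ in range(3):
            xc,Rc,J=fkj(q);e=np.r_[(x-xc)/1000,rv(R@Rc.T)]
            if np.abs(e).max()<3e-4: break
            l=np.maximum(lo,qs-VM);h=np.minimum(hi,qs+VM)
            Jw=W[:,None]*J; dq=Jw.T@np.linalg.solve(Jw@Jw.T+lam**2*np.eye(6),W*e)
            n=q+dq
            if (n<l-1e-9).any() or (n>h+1e-9).any():
                dq=lsq_linear(np.vstack([Jw,lam*np.eye(7)]),np.r_[W*e,np.zeros(7)],(l-q-1e-6,h-q+1e-6)).x
            q=np.clip(q+dq,lo,hi)
        x,R,_=fkj(q)
        if tr is not None: tr.append(np.r_[q,x])
    return q
def psi(R): return np.arctan2(R[0,1],-R[1,1])
def goto(q,x,ps,vmax=36,tr=None):
    rows=[]
    for it in range(2):
        xc,R,_=fkj(q); d=np.array(x)-xc; a=(ps-psi(R)+np.pi)%(2*np.pi)-np.pi if it or abs(ps)<9 else 0
        n=max(int(np.ceil(np.linalg.norm(d)/vmax)),int(np.ceil(abs(a)/.11)),1)
        r=[np.r_[d/n,a/n]]*n; q=run(q,r,tr=tr); rows+=r
        if np.linalg.norm(fkj(q)[0]-x)<3: break
    return q,rows
BX=np.array([np.cos(B),np.sin(B),0]);OF=np.array([5.,1.8,93.8]);PH=B-np.pi
def hookpos(dx,dz): return sad+dx*BX+[0,0,dz]-OF
E
cat > search.py <<'E'
from plan import *
import json
from bench import ctrl
q0=np.array(ctrl.get_state()['joint_pos']); print(q0)
qr=run(q0,[[-6,-1.3,-1,0]]*9); print('retreat',np.round(qr,2),fkj(qr)[0])
rng=np.random.default_rng(int(sys.argv[1])); best=[];t0=time.time()
while time.time()-t0<150:
    n=rng.integers(1,4); q=qr.copy(); W=[];N=0
    for i in range(n):
        z=rng.uniform(560,850); w=[rng.uniform(380,620),rng.uniform(-350,250),z]
        if rng.random()<.5 and i>0: w=[rng.uniform(430,500),rng.uniform(-170,200),rng.uniform(270,560)]
        ps=PH+rng.uniform(-1.5,1.5); W.append(np.r_[w,ps]); q,r=goto(q,w,ps); N+=len(r)
    q,r=goto(q,hookpos(-49,32),PH);N+=len(r)
    if N>85 or np.linalg.norm(fkj(q)[0]-hookpos(-49,32))>4: continue
    qa=q.copy()
    q,r=goto(q,hookpos(0,32),PH,8); e1=np.linalg.norm(fkj(q)[0]-hookpos(0,32)); qb=q.copy(); 
    T=fkj(q)[1][:,2]; 
    q,r=goto(q,hookpos(0,-100)+[0,15,0],PH,6); e2=np.linalg.norm(fkj(q)[0]-hookpos(0,-100)-[0,15,0])
    T2=fkj(q)[1]; tl=T2[:,2]; 
    cost=e1+e2+N*.1+60*abs(fkj(qb)[1][2,1])+60*abs(T2[2,1])
    best.append((cost,N,e1,e2,[np.round(w,2).tolist() for w in W],np.round(qa,2).tolist(),np.round(qb,2).tolist(),np.round(q,2).tolist(),np.round(T,2).tolist(),np.round(tl,2).tolist()))
best.sort(key=lambda b:b[0]); print(len(best))
for b in best[:3]: print(b)
E
for i in 1 2 3 4; do python3 search.py $i > s$i.txt & done; wait; cat s*.txt
```

```text
this script no longer has the robot
[-1.4473451  -0.17008367  1.28624309  2.30185158  0.41421443  0.21192898
  1.27564718]
retreat [-1.09 -0.22  0.91  2.4   0.56  0.21  1.12] [486.95700609  23.20285978 265.86185284]
133
(np.float64(6.9105090496935375), 41, np.float64(0.6193643588426403), np.float64(2.0917106848087683), [[447.51, 58.24, 643.87, -2.29], [481.41, 111.87, 270.9, -1.44]], [-1.2, -0.0, 1.13, 2.2, -0.1, 0.54, 1.77], [-1.05, 0.17, 1.06, 2.11, -0.42, 0.58, 2.06], [-0.67, 0.37, 0.63, 2.23, -0.92, 0.32, 2.5], [0.39, 0.08, -0.92], [0.39, 0.08, -0.92])
(np.float64(7.315203857952154), 34, np.float64(0.2485752807187247), np.float64(1.891976496333492), [[563.49, -257.82, 605.65, -1.59]], [-0.88, -0.02, 0.78, 2.23, -0.05, 0.45, 1.72], [-0.84, 0.11, 0.78, 2.14, -0.27, 0.47, 1.92], [-0.58, 0.34, 0.51, 2.26, -1.03, 0.21, 2.62], [0.45, 0.08, -0.89], [0.44, 0.07, -0.89])
(np.float64(8.629676265098132), 56, np.float64(0.26534588963058503), np.float64(2.0131618958868316), [[545.2, -82.29, 721.7, -1.75], [491.11, -127.18, 290.58, -2.0], [487.39, 2.73, 655.33, -2.26]], [-0.88, -0.01, 0.79, 2.
[... 887 characters left out ...]
0.43, 1.78], [-0.75, 0.1, 0.69, 2.15, -0.3, 0.45, 1.94], [-0.51, 0.33, 0.44, 2.25, -1.04, 0.21, 2.64], [0.46, 0.1, -0.88], [0.45, 0.1, -0.89])
(np.float64(9.291072321986501), 56, np.float64(0.6513536165029782), np.float64(1.9383616449748768), [[414.12, -265.61, 703.01, -3.98], [380.04, -78.12, 775.5, -3.87], [473.01, -132.21, 281.24, -1.85]], [-1.16, 0.02, 1.09, 2.19, -0.1, 0.57, 1.78], [-1.02, 0.18, 1.03, 2.09, -0.38, 0.6, 2.02], [-0.68, 0.38, 0.65, 2.21, -0.82, 0.34, 2.4], [0.37, 0.07, -0.93], [0.36, 0.06, -0.93])
this script no longer has the robotException ignored in: <_io.TextIOWrapper mode='rw' encoding='UTF-8'>
Traceback (most recent call last):
BrokenPipeError: [Errno 32] Broken pipe
```

```bash
cat > search2.py <<'E'
from plan import *
q0=np.array([-1.4473451,-0.17008367,1.28624309,2.30185158,0.41421443,0.21192898,1.27564718])
RB=RR.from_euler('xyz',[3.09,.689,2.984]).as_matrix(); PB=psi(RB)
RH=rot('z',PH-PB)@RB
er=lambda q,R:np.linalg.norm(rv(R@fkj(q)[1].T))
blk=np.array([424.1,316.,111.2]); OF2=np.array([5.,1.8,108.8])
hp=lambda dx,dz,dy=0: sad+dx*BX+dy*np.array([-BX[1],BX[0],0])+[0,0,dz]-OF2
rng=np.random.default_rng(1);best=[];t0=time.time();cnt=0
U=rng.uniform
while time.time()-t0<100:
    cnt+=1
    q=run(q0,[[-6,-1.3,-1,0]]*9);N=9;W=[]
    w=[U(440,520),U(30,250),U(270,600)];ps=U(PB,PB+.6);W.append(np.round(np.r_[w,ps],2).tolist());q,r=goto(q,w,ps);N+=len(r)
    q,r=goto(q,blk+[0,0,75],PB);N+=len(r);e0=er(q,RB)
    if e0>.08: continue
    q,r=goto(q,blk-[0,0,15],PB,15);e1=np.linalg.norm(fkj(q)[0]-blk+[0,0,15])
    qb=q.copy()
    if e1>4: continue
    for k in range(3):
        q=qb.copy();N2=0;V=[]
        q,r=goto(q,blk+[0,0,60],PB,25);N2+=len(r)
        w=[U(440,510),U(80,280),U(150,330)];ps=PB+U(-.3,.9);V.append(np.round(np.r_[w,ps],2).tolist());q,r=goto(q,w,ps);N2+=len(r)
        w=[U(440,510),U(-150,60),U(130,300)];ps=PH+U(-.6,.8);V.append(np.round(np.r_[w,ps],2).tolist());q,r=goto(q,w,ps);N2+=len(r)
        q,r=goto(q,hp(-49,30),PH);N2+=len(r);qa=q.copy();ea=np.linalg.norm(fkj(q)[0]-hp(-49,30));oa=er(q,RH)
        q,r=goto(q,hp(0,30),PH,8);eb=np.linalg.norm(fkj(q)[0]-hp(0,30));ob=er(q,RH);qh=q.copy()
        q,r=goto(q,hp(0,-100,15),PH,6);ec=np.linalg.norm(fkj(q)[0]-hp(0,-100,15));oc=er(q,RH)
        best.append((ea*.3+eb+ec+100*(e0+ob+oc)+.1*(N+N2),N,N2,W,V,'e0 %.2f ea %.1f/%.2f eb %.1f/%.2f ec %.1f/%.2f'%(e0,ea,oa,eb,ob,ec,oc),np.round(qb,2).tolist(),np.round(qa,2).tolist(),np.round(qh,2).tolist(),np.round(q,2).tolist()))
best.sort(key=lambda b:b[0]);print(cnt,len(best))
for b in best[:4]:print(b)
E
time python3 search2.py
```

```text
47 138
(np.float64(15.848135084897061), 34, 21, [[456.02, 88.02, 561.8, 3.58]], [[477.91, 163.95, 269.32, 2.79], [475.27, 46.46, 164.83, -3.35]], 'e0 0.03 ea 13.8/0.01 eb 0.7/0.01 ec 0.7/0.01', [-0.18, 0.66, -1.04, 2.27, 1.61, 1.11, -0.9], [1.18, 0.29, -1.39, 2.31, 1.18, 0.21, 0.55], [1.08, 0.37, -1.35, 2.22, 1.18, 0.31, 0.58], [0.81, 0.67, -1.17, 2.33, 2.07, 0.54, -0.22])
(np.float64(18.92034498822511), 28, 22, [[443.71, 80.99, 454.04, 3.27]], [[499.84, 256.98, 249.84, 3.6], [488.07, 21.54, 177.4, -3.22]], 'e0 0.03 ea 16.2/0.02 eb 0.0/0.02 ec 1.4/0.02', [-0.29, 0.59, -0.89, 2.27, 1.56, 1.02, -0.89], [1.17, 0.29, -1.39, 2.33, 1.4, 0.21, 0.34], [1.09, 0.39, -1.38, 2.23, 1.31, 0.33, 0.46], [0.84, 0.72, -1.23, 2.35, 2.08, 0.62, -0.2])
(np.float64(19.220401786633918), 29, 28, [[477.27, 50.26, 478.48, 3.39]], [[444.59, 272.89, 266.23, 3.85], [464.46, 8.6, 141.12, -3.31]], 'e0 0.03 ea 12.5/0.03 eb 0.6/0.03 ec 1.1/0.03', [-0.34, 0.56, -0.83, 2.27, 1.56, 0.99, -0.9], [1.18, 0.27, -1.39, 2.32, 1.27, 0.21, 0.47], [1.07, 0.37, -1.35, 2.22, 1.25, 0.32, 0.51], [0.81, 0.69, -1.19, 2.34, 2.07, 0.59, -0.21])
(np.float64(20.482807800226343), 31, 29, [[499.68, 57.9, 536.1, 3.52]], [[454.92, 235.72, 200.01, 3.81], [476.06, -86.23, 159.65, -2.86]], 'e0 0.03 ea 6.1/0.04 eb 0.3/0.05 ec 0.6/0.04', [-0.51, 0.49, -0.62, 2.28, 1.52, 0.86, -0.91], [1.19, 0.24, -1.39, 2.3, 1.02, 0.21, 0.71], [0.99, 0.3, -1.24, 2.22, 1.1, 0.27, 0.64], [0.74, 0.61, -1.09, 2.34, 2.08, 0.52, -0.26])
real	1m43.479s
user	1m43.361s
sys	0m0.182s
```

jog_arm --pt "-6 -1.3 -1 0" --pt "-6 -1.3 -1 0" --pt "-6 -1.3 -1 0" --pt "-6 -1.3 -1 0" --pt "-6 -1.3 -1 0" --pt "-6 -1.3 -1 0" --pt "-6 -1.3 -1 0" --pt "-6 -1.3 -1 0" --pt "-4 -1 12 0" --pt "-2 0 24 0"

```text
t: 32.48
ee_pos: [484.9, 23.5, 299.8]
tool_rot: [3.108, 0.685, -2.967]
contact_force: [-0.5, 0.7, -6.0]
opening: 42.2
grip_force: 82.4
```

```bash
cat > p3.py <<'E'
from h import *
s,R_=rep(); print('F',s['contact_force'],s['opening'])
import plan
from plan import *
q=np.array(s['joint_pos']); print('fk err',fkj(q)[0]-s['ee_pos'])
RB=RR.from_euler('xyz',[3.09,.689,2.984]).as_matrix(); PB=psi(RB); RH=rot('z',PH-PB)@RB
er=lambda q,R:np.round(rv(R@fkj(q)[1].T),3)
blk=np.array([424.1,316.,111.2])
def show(name,q,rows):
    rr=[];
    for r in rows:
        r=np.round(r,3).tolist()
        if rr and rr[-1][0]==r: rr[-1][1]+=1
        else: rr.append([r,1])
    print(name,rr,'-> x',np.round(fkj(q)[0],1),'q',np.round(q,2))
E
cat > a.py <<'E'
from p3 import *
q,r=goto(q,[456,88,562],3.58);show('W1',q,r);print(er(q,rot('z',3.58-PB)@RB))
q,r=goto(q,blk+[0,0,75],PB);show('blk',q,r);print(er(q,RB))
E
python3 a.py
```

```text
t 32.4833 pos [484.9  23.5 299.8] rpy [ 3.108  0.685 -2.967] localtilt [-0.633 -0.02  -0.774] yclose [-0.194  0.981  0.026] q [-1.05 -0.3   0.81  2.35  0.56  0.35  1.11]
F [-0.54687411  0.70699774 -6.03919332] 42.157166610426
fk err [-0.32130186 -0.45229368  0.54167262]
W1 [[[-3.57, 8.116, 32.711, 0.03], 8]] -> x [455.9  87.9 562. ] q [-0.32 -0.33  0.1   1.86 -0.16  0.95  1.84]
[ 0.015  0.002 -0.   ]
blk [[[-2.45, 17.543, -28.908, -0.043], 13], [[9.54, 20.665, -24.828, -0.012], 3]] -> x [422.9 312.7 189.3] q [-0.03  0.47 -1.18  2.21  1.37  1.06 -0.64]
[-0.013 -0.038 -0.003]
```

jog_arm --pt "-3.5 8 32.5 0.03" --pt "-3.5 8 32.5 0.03" --pt "-3.5 8 32.5 0.03" --pt "-3.5 8 32.5 0.03" --pt "-3.5 8 32.5 0.03" --pt "-3.5 8 32.5 0.03" --pt "-3.5 8 32.5 0.03" --pt "-3.5 8 32.5 0.03" --pt "-2.5 17.5 -29 -0.043" --pt "-2.5 17.5 -29 -0.043"

```text
t: 33.32
ee_pos: [456.6, 123.3, 509.9]
tool_rot: [3.106, 0.703, -2.819]
contact_force: [-0.7, 1.2, -8.7]
opening: 42.5
grip_force: 83.1
```

jog_arm --pt "-2.5 17.5 -29 -0.043" --pt "-2.5 17.5 -29 -0.043" --pt "-2.5 17.5 -29 -0.043" --pt "-2.5 17.5 -29 -0.043" --pt "-2.5 17.5 -29 -0.043" --pt "-2.5 17.5 -29 -0.043" --pt "-2.5 17.5 -29 -0.043" --pt "-2.5 17.5 -29 -0.043" --pt "-2.5 17.5 -29 -0.043" --pt "0 0 0 0"

```text
t: 34.15
ee_pos: [434.7, 249.2, 288.2]
tool_rot: [3.123, 0.671, -3.116]
contact_force: [-0.7, -0.1, -6.8]
opening: 41.8
grip_force: 83.4
```

```bash
cat > a.py <<'E'
from p3 import *
print('orient err now',er(q,rot('z',psi(fkj(q)[1])-PB)@RB))
q,r=goto(q,blk+[0,0,70],PB);show('blk',q,r);print(er(q,RB))
E
python3 a.py
```

```text
t 34.15 pos [434.7 249.2 288.2] rpy [ 3.123  0.671 -3.116] localtilt [-0.622 -0.011 -0.783] yclose [-0.037  0.999  0.015] q [ 0.07  0.01 -0.91  2.22  0.9   0.6   0.09]
F [-0.73578621 -0.09903744 -6.84724891] 41.846503695348396
fk err [ 0.03564541 -0.05314446  0.69553978]
orient err now [ 0.026 -0.018 -0.001]
blk [[[-2.655, 16.702, -26.915, -0.041], 4], [[-0.893, 3.187, -6.728, -0.003], 1]] -> x [424.1 316.  181.2] q [-0.38  0.34 -0.75  2.22  1.28  0.88 -0.61]
[ 0.022 -0.028 -0.001]
```

jog_arm --pt "-2.6 16.7 -23 -0.041" --pt "-2.6 16.7 -23 -0.041" --pt "-2.6 16.7 -23 -0.041" --pt "-2.6 16.7 -23 -0.041" --pt "-0.5 1 -6 0" --pt "0 0 0 0" --pt "0 0 0 0" --pt "0 0 0 0" --pt "0 0 0 0" --pt "0 0 0 0"

```text
t: 34.98
ee_pos: [426.9, 309.3, 200.1]
tool_rot: [3.128, 0.677, 3.008]
contact_force: [0.3, 0.5, -7.0]
opening: 42.2
grip_force: 83.6
```

```bash
cat > a.py <<'E'
from p3 import *
print('orient err now',er(q,RB),'to go',blk-s['ee_pos'])
E
python3 a.py
```

```text
t 34.9833 pos [426.9 309.3 200.1] rpy [3.128 0.677 3.008] localtilt [-0.626 -0.008 -0.78 ] yclose [0.125 0.992 0.011] q [-0.22  0.34 -0.93  2.2   1.28  0.95 -0.57]
F [ 0.29015532  0.45300907 -7.0213972 ] 42.230338205511494
fk err [-0.49941047  1.11541425  0.42461036]
orient err now [ 0.027 -0.016  0.   ] to go [ -2.84543341   6.73071982 -88.89261419]
```

jog_arm --pt "-0.6 3 -5 0" --pt "-0.6 3 -5 0" --pt "-0.5 2.7 -5 0" --pt "0 0 -5 0" --pt "0 0 -8 0" --pt "0 0 -8 0" --pt "0 0 -8 0" --pt "0 0 -8 0" --pt "0 0 -8 0" --pt "0 0 0 0"

```text
t: 35.82
ee_pos: [423.9, 317.9, 136.3]
tool_rot: [3.132, 0.672, 3.012]
contact_force: [-0.7, -0.5, -6.7]
opening: 42.4
grip_force: 83.6
```

```bash
python3 a.py
```

```text
t 35.8167 pos [423.9 317.9 136.3] rpy [3.132 0.672 3.012] localtilt [-0.622 -0.006 -0.783] yclose [0.123 0.992 0.007] q [-0.31  0.49 -0.87  2.24  1.44  0.99 -0.76]
F [-0.66316107 -0.48063222 -6.65918939] 42.43423998324381
fk err [-0.67070966  1.35864369  0.18383667]
orient err now [ 0.03  -0.022 -0.002] to go [  0.20286184  -1.86055786 -25.14171824]
```

jog_arm --pt "0 -0.3 -5 0" --pt "0.2 -0.3 -5 0" --pt "0.2 -0.3 -5 0" --pt "0.2 -0.3 -4 0" --pt "0 0 -3 0" --pt "0 0 -2 0" --pt "0 0 0 0" --pt "0 0 0 0" --pt "0 0 0 0" --pt "0 0 0 0"

```text
t: 36.65
ee_pos: [425.2, 317.6, 114.8]
tool_rot: [3.129, 0.675, 3.01]
contact_force: [-0.5, -0.1, -5.9]
opening: 42.5
grip_force: 83.7
```

```bash
python3 a.py
```

```text
t 36.65 pos [425.2 317.6 114.8] rpy [3.129 0.675 3.01 ] localtilt [-0.625 -0.008 -0.781] yclose [0.123 0.992 0.01 ] q [-0.34  0.53 -0.85  2.25  1.5   1.   -0.83]
F [-0.46460516 -0.14147757 -5.86877291] 42.54277881271654
fk err [-0.70300603  1.43524273  0.08717793]
orient err now [ 0.028 -0.018 -0.002] to go [-1.10251506 -1.56358779 -3.62840966]
```

jog_arm --pt "0 -0.5 -3.5 0" --pt "0 0 0 0" --pt "0 0 0 0" --pt "0 0 0 0" --pt "0 0 0 0" --pt "0 -0.3 -3 0" --pt "0 -0.3 -4 0" --pt "0 -0.3 -4 0" --pt "0 0 -4 0" --pt "0 0 -1.5 0" --hand 0.75

```text
t: 37.48
ee_pos: [424.9, 315.7, 93.6]
tool_rot: [3.131, 0.673, 3.011]
contact_force: [0.2, -0.4, -0.8]
opening: 64.0
grip_force: 0.0
```

jog_arm --pt "0 0 0 0" --pt "0 0 0 0" --pt "0 0 0 0" --pt "0 0 0 0" --pt "0 0 0 0" --pt "0 0 0 0" --pt "0 0 0 0" --pt "0 0 0 0" --pt "0 0 0 0" --pt "0 0 0 0" --hand 0

```text
t: 38.32
ee_pos: [424.9, 316.5, 94.7]
tool_rot: [3.128, 0.674, 3.011]
contact_force: [-3.1, 1.7, 3.8]
opening: 42.0
grip_force: 81.1
```

```bash
cat > search3.py <<'E'
from p3 import *
print('orient',er(q,RB)); Rg=fkj(q)[1].copy(); Pg=psi(Rg)
off=np.array([429.3,316.2,205])-s['ee_pos']; print('bail off',off)
dpsi=PH-( -.127-np.pi); OF2=rot('z',dpsi)@off; PH2=Pg+dpsi; RH=rot('z',dpsi)@Rg
x0=s['ee_pos']; q0=q.copy()
hp=lambda dx,dz,dy=0: sad+dx*BX+dy*np.array([-BX[1],BX[0],0])+[0,0,dz]-OF2
n_=lambda q,R:np.linalg.norm(rv(R@fkj(q)[1].T))
rng=np.random.default_rng(3);U=rng.uniform;best=[];t0=time.time()
while time.time()-t0<70:
    q=q0.copy();V=[];N=0
    w=x0+[0,0,75];q,r=goto(q,w,Pg,25);N+=len(r)
    for box in [((440,510),(100,280),(170,330),.5),((450,520),(-120,60),(140,260),.4)]:
        if U()<.15: continue
        w=[U(*b) for b in box[:3]];ps=(Pg if box[0][0]==440 else PH2)+U(-box[3],box[3]);V.append(np.round(np.r_[w,ps],2).tolist());q,r=goto(q,w,ps);N+=len(r)
    q,r=goto(q,hp(-38,-25),PH2,30);N+=len(r);e1=np.linalg.norm(fkj(q)[0]-hp(-38,-25))
    q,r=goto(q,hp(-36,30),PH2,15);N+=len(r);e2=np.linalg.norm(fkj(q)[0]-hp(-36,30));o2=n_(q,RH);q2=q.copy()
    q,r=goto(q,hp(0,30),PH2,6);e3=np.linalg.norm(fkj(q)[0]-hp(0,30));o3=n_(q,RH);q3=q.copy()
    q,r=goto(q,hp(0,-100,15),PH2,6);e4=np.linalg.norm(fkj(q)[0]-hp(0,-100,15));o4=n_(q,RH)
    best.append((e2+e3+.5*e4+100*(o2+o3+o4)+.1*N,N,V,'e1 %.1f e2 %.1f/%.3f e3 %.1f/%.3f e4 %.1f/%.3f'%(e1,e2,o2,e3,o3,e4,o4),np.round(q2,2).tolist(),np.round(q3,2).tolist(),np.round(q,2).tolist()))
best.sort(key=lambda b:b[0]);print(len(best),'PH2',PH2,'OF2',OF2)
for b in best[:3]:print(b)
E
python3 search3.py
```

```text
t 38.3167 pos [424.9 316.5  94.7] rpy [3.128 0.674 3.011] localtilt [-0.624 -0.008 -0.781] yclose [0.122 0.992 0.01 ] q [-0.35  0.58 -0.83  2.27  1.55  1.01 -0.89]
F [-3.05751108  1.72552727  3.84779619] 42.016906526992685
fk err [-0.74518373  1.49775328 -0.01239556]
orient [ 0.027 -0.019 -0.002]
bail off [  4.40957818  -0.3156701  110.30706974]
211 PH2 3.3484281590381832 OF2 [  4.27450296   1.12811868 110.30706974]
(np.float64(4.539527068176006), 24, [[495.14, 120.83, 221.96, 2.57], [501.36, 48.63, 257.64, 3.0]], 'e1 0.0 e2 0.9/0.002 e3 0.2/0.003 e4 0.6/0.002', [1.17, 0.28, -1.39, 2.28, 1.05, 0.24, 0.69], [1.01, 0.32, -1.27, 2.21, 1.11, 0.29, 0.64], [0.75, 0.63, -1.1, 2.33, 2.08, 0.52, -0.25])
(np.float64(4.997223407399358), 23, [[479.37, 219.95, 221.83, 3.19], [505.01, -33.56, 143.24, 3.38]], 'e1 0.3 e2 1.5/0.002 e3 0.2/0.003 e4 0.6/0.002', [1.17, 0.28, -1.39, 2.28, 1.06, 0.24, 0.68], [1.01, 0.33, -1.28, 2.21, 1.12, 0.29, 0.63], [0.75, 0.63, -1.11, 2.33, 2.08, 0.52, -0.25])
(np.float64(5.27276059450164), 21, [[480.01, 157.22, 268.99, 3.1]], 'e1 0.0 e2 1.1/0.005 e3 0.2/0.006 e4 0.6/0.005', [1.17, 0.28, -1.39, 2.28, 1.06, 0.24, 0.69], [1.01, 0.32, -1.27, 2.21, 1.12, 0.29, 0.64], [0.75, 0.62, -1.1, 2.33, 2.08, 0.52, -0.25])
```

jog_arm --pt "0 0 12 0" --pt "0 0 21 0" --pt "0 0 21 0" --pt "0 0 21 0" --pt "9.2 -26.5 16.5 0.0135" --pt "9.2 -26.5 16.5 0.0135" --pt "9.2 -26.5 16.5 0.0135" --pt "9.2 -26.5 16.5 0.0135" --pt "9.2 -26.5 16.5 0.0135" --pt "9.2 -26.5 16.5 0.0135"

```text
t: 39.15
ee_pos: [478.2, 155.7, 265.4]
tool_rot: [3.133, 0.67, 3.088]
contact_force: [0.1, -1.0, -6.5]
opening: 42.1
grip_force: 82.7
```

```bash
cat > b.py <<'E'
from p3 import *
Pn=psi(R_); OF2=np.array([4.27,1.13,110.3]); PH2=3.348
hp=lambda dx,dz,dy=0: sad+dx*BX+dy*np.array([-BX[1],BX[0],0])+[0,0,dz]-OF2
RG=rot('z',3.348-3.019)@RR.from_euler('xyz',[3.128,.674,3.011]).as_matrix()
b=rot('z',Pn-PH2)@OF2+s['ee_pos']; print('orient err',np.round(rv(rot('z',Pn-3.348)@RG@R_.T),3),'bail-sad bal',np.round(rot('z',-B)@(b-sad),1),'spin to go',(PH2-Pn+np.pi)%(2*np.pi)-np.pi)
print('to (-38,-25)',np.round(hp(-38,-25)-s['ee_pos'],1),'to(-36,30)',np.round(hp(-36,30)-s['ee_pos'],1),'to(0,30)',np.round(hp(0,30)-s['ee_pos'],1))
E
cat > a.py <<'E'
from b import *
q,r=goto(q,hp(-38,-25),PH2,30);show('1',q,r);print(er(q,RG))
q,r=goto(q,hp(-36,30),PH2,15);show('2',q,r);print(er(q,RG))
E
python3 a.py
```

```text
t 39.15 pos [478.2 155.7 265.4] rpy [3.133 0.67  3.088] localtilt [-0.621 -0.005 -0.784] yclose [0.048 0.999 0.007] q [ 0.26  0.03 -0.86  2.27  0.98  0.49  0.12]
F [ 0.05043667 -1.02208609 -6.48871003] 42.10749197736125
fk err [ 0.38636041 -0.57566611  0.81132785]
orient err [ 0.004 -0.004  0.   ] bail-sad bal [-53.6 133.8  55.7] spin to go 0.2544933137748959
to (-38,-25) [  42.3 -129.   -80.7] to(-36,30) [  44.3 -128.6  -25.7] to(0,30) [  79.5 -121.4  -25.7]
1 [[[6.987, -21.407, -13.582, 0.042], 6], [[-4.422, -8.043, 1.018, 0.006], 1]] -> x [520.5  26.7 184.7] q [ 0.87  0.31 -1.09  2.34  1.72  0.21  0.03]
[ 0.013 -0.007  0.   ]
2 [[[0.491, 0.098, 13.757, 0.0], 4]] -> x [522.4  27.4 238.7] q [ 1.17  0.27 -1.39  2.28  1.04  0.25  0.7 ]
[ 0.013 -0.006  0.001]
```

jog_arm --pt "6 -18.4 -11.5 0.036" --pt "6 -18.4 -11.5 0.036" --pt "6 -18.4 -11.5 0.036" --pt "6 -18.4 -11.5 0.036" --pt "6 -18.4 -11.5 0.036" --pt "6 -18.4 -11.5 0.036" --pt "6 -18.4 -11.5 0.036" --pt "0 0 0 0" --pt "0 0 0 0" --pt "0 0 0 0"

```text
t: 39.98
ee_pos: [515.7, 40.4, 187.1]
tool_rot: [3.136, 0.66, -2.96]
contact_force: [-0.1, -0.7, -5.4]
opening: 42.4
grip_force: 84.3
```

```bash
cat > a.py <<'E'
from b import *
q,r=goto(q,hp(-36,30),PH2,15);show('2',q,r);print(er(q,RG))
q,r=goto(q,hp(0,30),PH2,6);show('3',q,r);print(er(q,RG))
E
python3 a.py
```

```text
t 39.9833 pos [515.7  40.4 187.1] rpy [ 3.136  0.66  -2.96 ] localtilt [-0.613 -0.003 -0.79 ] yclose [-0.184  0.983  0.004] q [ 0.84  0.29 -1.09  2.34  1.65  0.23  0.04]
F [-0.10827765 -0.7390837  -5.4492843 ] 42.3855520044035
fk err [ 1.91211647 -1.77309599  1.54687316]
orient err [ 0.009 -0.013  0.   ] bail-sad bal [-39.9  14.2 -22.6] spin to go 0.02133599740320946
to (-38,-25) [  4.8 -13.6  -2.4] to(-36,30) [  6.7 -13.2  52.6] to(0,30) [42.  -6.  52.6]
2 [[[1.207, -2.866, 12.764, 0.005], 4]] -> x [522.4  27.4 238.9] q [ 1.17  0.28 -1.39  2.27  1.01  0.26  0.74]
[ 0.009 -0.011  0.001]
3 [[[5.883, 1.165, 0.132, 0.0], 6]] -> x [557.6  34.4 239.5] q [ 1.    0.32 -1.27  2.21  1.07  0.3   0.68]
[ 0.01  -0.012  0.001]
```

jog_arm --pt "0.8 -2 7.5 0.003" --pt "0.8 -2 7.5 0.003" --pt "0.8 -2 7.5 0.003" --pt "0.8 -2 7.5 0.003" --pt "1 -2 7.5 0.003" --pt "1 -2 7.5 0.003" --pt "1.5 -1.2 7.6 0.003" --pt "0 0 0 0" --pt "0 0 0 0" --pt "0 0 0 0"

```text
t: 40.82
ee_pos: [522.8, 28.8, 240.3]
tool_rot: [3.14, 0.661, -2.933]
contact_force: [-0.6, 0.6, -6.4]
opening: 42.0
grip_force: 84.4
```

```bash
cat > a.py <<'E'
from b import *
snap('side'); m=cam('side')
print('pred bail top',proj(m,b+[0,0,5]),'saddle',proj(m,sad))
for r in spotter.trace('side','tool_bail'):
    e=r['extent']
    if e[1]<250:
        v,u=np.nonzero(r['mask']); print(np.round(e),round(r['confidence'],2),[(int(y),int(u[v==y].min()),int(u[v==y].max())) for y in np.unique(v)[::3]])
q,r=goto(q,hp(0,30),PH2,6);show('3',q,r);print(er(q,RG))
E
python3 a.py
```

```text
t 40.8167 pos [522.8  28.8 240.3] rpy [ 3.14   0.661 -2.933] localtilt [-0.614 -0.001 -0.789] yclose [-0.208  0.978  0.001] q [ 1.16  0.26 -1.37  2.27  0.94  0.24  0.81]
F [-0.6242135   0.56724816 -6.36907558] 41.955151078841965
fk err [ 0.26026534 -1.51043782  0.6882381 ]
orient err [ 0.012 -0.011  0.   ] bail-sad bal [-35.4   1.6  30.6] spin to go -0.003186565282508269
to (-38,-25) [ -2.2  -2.1 -55.6] to(-36,30) [-0.3 -1.7 -0.6] to(0,30) [35.   5.6 -0.6]
pred bail top [244.3241575  161.39204398] saddle [232.52291769 171.03402301]
[238. 162.  12.  53.] 0.57 [(160, 244, 244), (163, 243, 245), (166, 242, 246), (169, 242, 246), (172, 242, 246), (175, 241, 246), (178, 240, 248), (181, 238, 250), (184, 237, 250), (187, 236, 249), (190, 236, 248), (193, 236, 246), (196, 236, 244), (199, 236, 241), (202, 238, 250), (205, 244, 250), (208, 240, 249), (211, 240, 249), (214, 241, 248)]
3 [[[5.786, 1.179, -0.215, -0.001], 6]] -> x [557.6  34.4 239.7] q [ 0.97  0.3  -1.22  2.21  1.02  0.28  0.72]
[ 0.013 -0.011  0.   ]
```

jog_arm --pt "5 0.8 0 0" --pt "5 0.8 0 0" --pt "5 0.8 0 0" --pt "5 0.8 0 0" --pt "5 0.8 0 0" --pt "5 0.8 0 0" --pt "5 0.8 0 0" --pt "0 0 0 0" --pt "0 0 0 0" --pt "0 0 0 0"

```text
t: 41.75
ee_pos: [558.4, 33.9, 240.8]
tool_rot: [3.137, 0.663, -2.936]
contact_force: [-0.4, -0.2, -6.0]
opening: 42.4
grip_force: 84.4
```

```bash
cat > a.py <<'E'
from b import *
q,r=goto(q,hp(1,0),PH2,6);show('3',q,r);print(er(q,RG))
q,r=goto(q,hp(1,-100,15),PH2,6);show('4',q,r);print(er(q,RG))
E
python3 a.py
```

```text
t 41.75 pos [558.4  33.9 240.8] rpy [ 3.137  0.663 -2.936] localtilt [-0.615 -0.003 -0.788] yclose [-0.207  0.978  0.003] q [ 0.99  0.3  -1.23  2.2   1.    0.28  0.75]
F [-0.41309721 -0.1769217  -6.01375839] 42.372524632744145
fk err [ 0.14465369 -1.47013408  0.77046363]
orient err [ 0.01 -0.01  0.  ] bail-sad bal [ 0.6 -0.6 31.1] spin to go -0.002216547417418724
to (-38,-25) [-37.9  -7.2 -56.1] to(-36,30) [-35.9  -6.8  -1.1] to(0,30) [-0.7  0.4 -1.1]
3 [[[0.025, 0.353, -5.318, -0.0], 6]] -> x [558.5  34.6 210.2] q [ 0.8   0.3  -1.03  2.24  1.26  0.21  0.47]
[ 0.009 -0.01  -0.   ]
4 [[[-0.163, 0.865, -5.909, -0.0], 17]] -> x [555.8  49.5 110.1] q [ 0.73  0.61 -1.07  2.33  2.06  0.5  -0.24]
[ 0.008 -0.009  0.   ]
```

jog_arm --pt "0 0.1 -3.5 0" --pt "0 0.1 -3.5 0" --pt "0 0.1 -3.5 0" --pt "0 0.1 -3.5 0" --pt "0 0.1 -3.5 0" --pt "0 0.1 -3.5 0" --pt "0 0.1 -3 0" --pt "0 0 0 0" --pt "0 0 0 0" --pt "0 0 0 0"

```text
t: 42.58
ee_pos: [558.7, 34.6, 217.2]
tool_rot: [3.137, 0.663, -2.936]
contact_force: [0.2, -1.2, -5.1]
opening: 42.3
grip_force: 84.3
```

```bash
cat > w.py <<'E'
from b import *
F=[]
for i in range(8):
    F.append(ctrl.get_state()['contact_force']); eyes.snapshot('side')
F=np.array(F); print('meanF',F.mean(0),F.std(0))
E
python3 w.py
```

```text
t 42.5833 pos [558.7  34.6 217.2] rpy [ 3.137  0.663 -2.936] localtilt [-0.616 -0.003 -0.788] yclose [-0.207  0.978  0.003] q [ 0.88  0.31 -1.11  2.23  1.21  0.24  0.54]
F [ 0.20067444 -1.23474918 -5.12769975] 42.26722309852747
fk err [ 0.52922485 -1.75669546  0.98801028]
orient err [ 0.009 -0.009  0.   ] bail-sad bal [1.  0.  7.5] spin to go -0.0021829246142317515
to (-38,-25) [-38.2  -7.8 -32.5] to(-36,30) [-36.2  -7.4  22.5] to(0,30) [-0.9 -0.2 22.5]
meanF [-0.0205935  -0.19909796 -5.67069566] [0.7435573  0.55634494 0.85966064]
```

jog_arm --pt "0 0 -4 0" --pt "0 0 -4 0" --pt "-0.3 1.35 -4 0" --pt "-0.3 1.35 -4 0" --pt "-0.25 1.25 -4 0" --pt "-0.25 1.2 -4 0" --pt "-0.25 1.15 -4 0" --pt "-0.2 1.1 -4 0" --pt "-0.2 1 -4 0" --pt "-0.2 1 -4 0"

```text
t: 43.82
ee_pos: [557.6, 44.5, 177.9]
tool_rot: [3.137, 0.665, -2.935]
contact_force: [-1.3, 0.2, -2.2]
opening: 42.1
grip_force: 84.9
```

```bash
cat > w.py <<'E'
from b import *
F=[]
for i in range(6):
    F.append(ctrl.get_state()['contact_force']); eyes.snapshot('side')
F=np.array(F); print('meanF',F.mean(0),F.std(0))
m=cam('side')
for sk in (0,30,60,85): 
    y=np.sqrt(280**2-(98.6-sk)**2)-262; print(sk,np.round(proj(m,sad+rot('z',B)@np.array([0,y,-sk-9])),1),end=' ')
for t in ('hook_saddle','boom'): print(t,[(np.round(r['extent'],1).tolist(),round(r['confidence'],2)) for r in spotter.find_in('side',t)][:2])
E
python3 w.py
```

```text
t 43.8167 pos [557.6  44.5 177.9] rpy [ 3.137  0.665 -2.935] localtilt [-0.617 -0.003 -0.787] yclose [-0.208  0.978  0.004] q [ 0.75  0.38 -1.03  2.27  1.68  0.27  0.07]
F [-1.3359779   0.15608096 -2.21357908] 42.05551477426118
fk err [ 1.66669458 -1.64656283  1.52244605]
orient err [ 0.009 -0.007  0.   ] bail-sad bal [  1.9   9.9 -31.8] spin to go -0.002799819495688638
to (-38,-25) [-37.1 -17.8   6.8] to(-36,30) [-35.2 -17.4  61.8] to(0,30) [  0.1 -10.1  61.8]
meanF [-0.62962003 -0.14544263 -2.08125447] [0.43340856 0.4173385  0.45158595]
0 [232.6 173.7] 30 [232.4 183.9] 60 [232.3 193.2] 85 [232.4 200.4] hook_saddle [([221.1, 144.8, 16.8, 39.3], 0.55)]
boom [([222.6, 134.3, 27.0, 52.1], 0.71)]
```

jog_arm --pt "-0.2 1.1 -4.5 0" --pt "-0.2 1 -4.5 0" --pt "-0.2 0.9 -4.5 0" --pt "-0.2 0.8 -4.5 0" --pt "-0.15 0.75 -4.5 0" --pt "-0.15 0.65 -4.5 0" --pt "-0.1 0.6 -4.5 0" --pt "-0.1 0.5 -4.5 0" --pt "-0.1 0.4 -4.5 0" --pt "-0.05 0.3 -4.5 0"

```text
t: 45.05
ee_pos: [555.6, 51.1, 132.0]
tool_rot: [3.138, 0.664, -2.935]
contact_force: [-0.7, 1.2, -0.5]
opening: 41.8
grip_force: 84.7
```

```bash
sed -i 's/range(6)/range(10)/' w.py; python3 w.py
```

```text
t 45.05 pos [555.6  51.1 132. ] rpy [ 3.138  0.664 -2.935] localtilt [-0.616 -0.002 -0.788] yclose [-0.207  0.978  0.003] q [ 0.74  0.54 -1.08  2.31  1.96  0.44 -0.16]
F [-0.66143016  1.20684081 -0.46860135] 41.75054963201532
fk err [ 2.27726193 -0.77500455  1.44294118]
orient err [ 0.009 -0.008  0.   ] bail-sad bal [  1.3  16.8 -77.7] spin to go -0.0023222776128690725
to (-38,-25) [-35.1 -24.4  52.7] to(-36,30) [-33.1 -24.  107.7] to(0,30) [  2.1 -16.7 107.7]
meanF [-0.50403899 -0.0271909  -0.54957407] [0.58059566 0.62845175 0.55965377]
0 [232.6 173.7] 30 [232.4 183.9] 60 [232.3 193.2] 85 [232.4 200.4] hook_saddle [([220.6, 161.8, 20.6, 37.4], 0.61), ([221.3, 193.8, 19.6, 49.9], 0.53)]
boom [([222.3, 134.3, 24.9, 63.7], 0.91)]
```

jog_arm --pt "0 0.2 -3 0" --pt "0 0.2 -3 0" --pt "0 0.1 -3 0" --pt "0 0.1 -3 0" --pt "0 0.1 -3 0" --pt "0 0 -2 0" --pt "0 0 -1 0" --pt "0 0 0 0" --pt "0 0 0 0" --pt "0 0 0 0"

```text
t: 46.48
ee_pos: [555.4, 51.6, 114.2]
tool_rot: [3.138, 0.663, -2.936]
contact_force: [-0.5, -1.0, -0.5]
opening: 42.0
grip_force: 84.9
```

```bash
sed -i 's/range(10)/range(14)/' w.py; python3 w.py
```

```text
t 46.4833 pos [555.4  51.6 114.2] rpy [ 3.138  0.663 -2.936] localtilt [-0.616 -0.002 -0.788] yclose [-0.207  0.978  0.003] q [ 0.73  0.6  -1.09  2.32  2.02  0.49 -0.21]
F [-0.46413021 -1.03562346 -0.52901117] 41.976355290257416
fk err [ 2.37751865 -0.48585936  1.34690638]
orient err [ 0.01  -0.009  0.   ] bail-sad bal [  1.1  17.4 -95.5] spin to go -0.00202760730812912
to (-38,-25) [-34.9 -24.9  70.5] to(-36,30) [-32.9 -24.5 125.5] to(0,30) [  2.4 -17.2 125.5]
meanF [-0.25827234 -0.66250272 -0.42790767] [0.52882197 0.49384821 0.34403458]
0 [232.6 173.7] 30 [232.4 183.9] 60 [232.3 193.2] 85 [232.4 200.4] hook_saddle [([222.4, 164.3, 17.8, 41.1], 0.61)]
boom [([225.4, 132.1, 25.2, 72.0], 0.68)]
```

jog_arm --pt "0 0 -1 0" --pt "0 0 -1 0" --pt "0 0 -1 0" --pt "0 0 0 0" --pt "0 0 0 0" --pt "0 0 0 0" --pt "0 0 0 0" --pt "0 0 0 0" --pt "0 0 0 0" --pt "0 0 0 0" --force 20

```text
t: 48.12
ee_pos: [555.3, 51.6, 111.1]
tool_rot: [3.138, 0.663, -2.936]
contact_force: [-0.6, -0.1, -0.9]
opening: 42.3
grip_force: 84.9
```

```bash
sed -i 's/range(14)/range(10)/' w.py; python3 w.py
```

```text
t 48.1167 pos [555.3  51.6 111.1] rpy [ 3.138  0.663 -2.936] localtilt [-0.616 -0.002 -0.788] yclose [-0.207  0.978  0.003] q [ 0.73  0.61 -1.09  2.32  2.04  0.5  -0.22]
F [-0.58829692 -0.08423847 -0.92336362] 42.33016259545727
fk err [ 2.39112352 -0.43997644  1.3294328 ]
orient err [ 0.01  -0.009  0.   ] bail-sad bal [  1.1  17.4 -98.6] spin to go -0.0020900359835884785
to (-38,-25) [-34.8 -24.9  73.6] to(-36,30) [-32.8 -24.5 128.6] to(0,30) [  2.4 -17.3 128.6]
meanF [-0.47472744 -0.49162654  0.03259963] [0.60076494 0.44183187 0.52220965]
0 [232.6 173.7] 30 [232.4 183.9] 60 [232.3 193.2] 85 [232.4 200.4] hook_saddle [([221.9, 167.7, 18.2, 38.7], 0.62)]
boom [([223.6, 130.5, 24.5, 77.0], 0.78), ([221.6, 121.5, 58.1, 94.0], 0.41)]
```

jog_arm --pt "0 0 0 0" --pt "0 0 0 0" --pt "0 0 0 0" --pt "0 0 0 0" --pt "0 0 0 0" --pt "0 0 0 0" --pt "0 0 0 0" --pt "0 0 0 0" --pt "0 0 0 0" --pt "0 0 0 0" --hand 0.85

```text
t: 49.55
ee_pos: [555.3, 51.6, 111.1]
tool_rot: [3.138, 0.663, -2.936]
contact_force: [-0.7, 0.8, -0.1]
opening: 72.6
grip_force: 0.0
```

```bash
cat > c.py <<'E'
from b import *
im=snap('side'); m=cam('side')
for sk in (70,85,99,112):
    y=np.sqrt(280**2-(98.6-sk)**2)-262; print(sk,np.round(proj(m,sad+rot('z',B)@np.array([0,y,-sk-9])),1),end=' ')
for t in ('hook_saddle','tool_bail'): print(t,[(np.round(r['extent'],1).tolist(),round(r['confidence'],2)) for r in spotter.find_in('side',t)][:4])
a=snap('wrist')
out=np.zeros((600,800,3),np.uint8)
out[:384,:512]=a; out[:600,512:]=cv2.resize(im[110:260,205:277],(288,600),interpolation=cv2.INTER_CUBIC)
cv2.imwrite('pics/fin.png',out[:,:,::-1])
E
python3 c.py
```

```text
t 49.55 pos [555.3  51.6 111.1] rpy [ 3.138  0.663 -2.936] localtilt [-0.616 -0.003 -0.788] yclose [-0.207  0.978  0.003] q [ 0.73  0.61 -1.09  2.32  2.04  0.5  -0.22]
F [-0.72908514  0.77453887 -0.14680002] 72.62269372444129
fk err [ 2.39110427 -0.43970264  1.32895477]
orient err [ 0.009 -0.009  0.   ] bail-sad bal [  1.1  17.4 -98.6] spin to go -0.0020553554509881167
to (-38,-25) [-34.8 -24.9  73.6] to(-36,30) [-32.8 -24.5 128.6] to(0,30) [  2.5 -17.3 128.6]
70 [232.3 196.2] 85 [232.4 200.4] 99 [232.5 204.2] 112 [232.6 207.5] hook_saddle [([220.8, 167.6, 19.8, 36.4], 0.64)]
tool_bail [([225.2, 208.1, 12.0, 39.9], 0.9), ([215.5, 309.7, 21.1, 60.3], 0.75), ([264.9, 278.6, 13.4, 25.3], 0.59)]
```

View pics/fin.png

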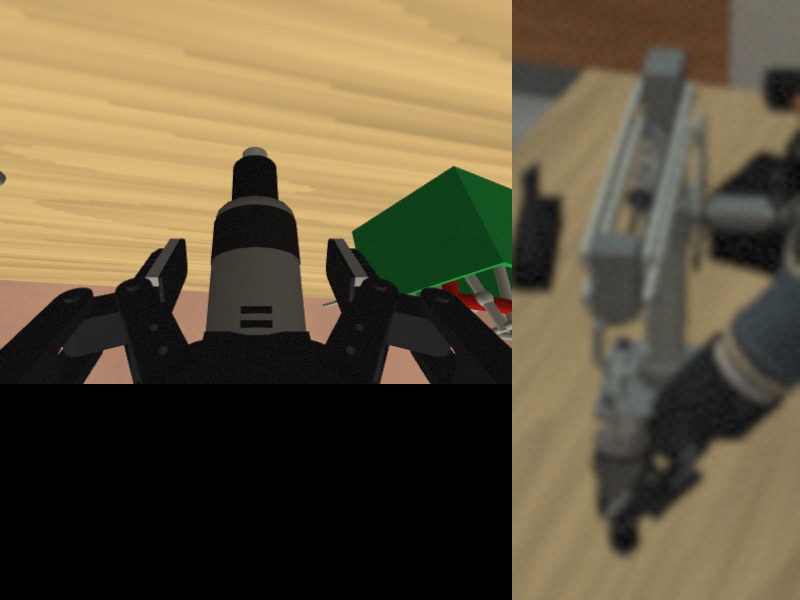

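Run:
```python
from p3 import *
R0=fkj(q)[1]
for dz in (0,2.5,4.5):
    tr=[];qq=run(q,[[-6,-1.2,dz,0]]*10,tr=tr); print(dz,np.round(fkj(qq)[0]-fkj(q)[0],1),np.round(rv(R0@fkj(qq)[1].T),3),np.round(qq,2))
```

```text
t 49.75 pos [555.3  51.6 111.1] rpy [ 3.138  0.663 -2.936] localtilt [-0.616 -0.003 -0.788] yclose [-0.207  0.978  0.003] q [ 0.73  0.61 -1.09  2.32  2.04  0.5  -0.22]
F [0.13842077 0.71753309 0.05137811] 72.66668118189378
fk err [ 2.3910389  -0.43984643  1.32905065]
0 [-59.9 -11.9  -0. ] [ 0. -0. -0.] [ 0.84  0.58 -1.18  2.44  2.12  0.53 -0.32]
2.5 [-60.2 -11.9  23.9] [ 0.001 -0.001  0.   ] [ 0.87  0.48 -1.19  2.43  2.03  0.43 -0.27]
4.5 [-60.4 -11.5  43.2] [ 0.002 -0.001  0.   ] [ 0.88  0.4  -1.18  2.41  1.96  0.34 -0.22]
```

jog_arm --pt "-3 -0.6 1 0" --pt "-6 -1.2 3 0" --pt "-6 -1.2 4 0" --pt "-6 -1.2 4 0" --pt "-6 -1.2 4 0" --pt "-6 -1.2 4 0" --pt "-6 -1.2 4 0" --pt "-6 -1.2 4 0" --pt "-6 -1.2 4 0" --pt "-6 -1.2 4 0"

```text
t: 50.58
ee_pos: [497.7, 40.1, 147.5]
tool_rot: [3.138, 0.663, -2.935]
contact_force: [-0.2, 1.1, 0.3]
opening: 72.4
grip_force: 0.0
```

jog_arm --pt "-2 -1 12 0" --pt "-2 -4 12 0" --pt "0 -8 12 0" --pt "0 -8 12 0" --pt "0 -8 12 0" --pt "0 -8 12 0" --pt "0 0 0 0" --pt "0 0 0 0" --pt "0 0 0 0" --pt "0 0 0 0"

```text
t: 51.42
ee_pos: [498.0, 7.8, 211.4]
tool_rot: [3.141, 0.66, -2.933]
contact_force: [-0.2, 0.2, -0.2]
opening: 72.2
grip_force: 0.0
```

Run:
```python
from b import *
o=[]
for i in range(3):
    snap('side'); 
    for t in ('hook_saddle','rotary_tool'): o.append((t,[(np.round(r['extent'],1).tolist(),round(r['confidence'],2)) for r in spotter.find_in('side',t) if r['extent'][1]<250]))
for x in o: print(x)
snap('top'); print('tin/cartons/basket',[np.round(spotter.find_in('top',t)[0]['extent']).tolist() for t in ('tin','cartons','basket')])
```

```text
t 51.4167 pos [498.    7.8 211.4] rpy [ 3.141  0.66  -2.933] localtilt [-0.613 -0.001 -0.79 ] yclose [-0.207  0.978  0.001] q [ 1.22  0.3  -1.39  2.34  1.26  0.21  0.54]
F [-0.18425119  0.20339884 -0.1643355 ] 72.1682605364442
fk err [ 1.0997499  -1.97486556  1.01905536]
orient err [ 0.013 -0.012  0.   ] bail-sad bal [-63.8 -14.1   1.7] spin to go -0.0024382731760859144
to (-38,-25) [ 22.5  19.  -26.7] to(-36,30) [24.4 19.4 28.3] to(0,30) [59.7 26.6 28.3]
('hook_saddle', [([219.9, 167.8, 20.3, 36.0], 0.79)])
('rotary_tool', [([222.2, 201.1, 18.5, 47.9], 0.55), ([269.5, 144.6, 13.3, 13.2], 0.54)])
('hook_saddle', [([220.7, 170.1, 16.2, 34.1], 0.93), ([269.8, 141.6, 13.6, 16.8], 0.72)])
('rotary_tool', [([219.5, 127.8, 61.8, 90.6], 0.64), ([221.9, 199.5, 21.7, 47.1], 0.58)])
('hook_saddle', [([221.7, 165.6, 17.3, 39.2], 0.83)])
('rotary_tool', [([222.1, 199.7, 19.9, 48.8], 0.83)])
tin/cartons/basket [[343.0, 214.0, 44.0, 32.0], [353.0, 145.0, 40.0, 29.0], [140.0, 127.0, 41.0, 40.0]]
```

The hook's lower edge sits steady at row 204, and the tin, cartons and basket have not moved, so I'm handing the job in.

```bash
python3 -c "
from bench import ctrl
print(ctrl.sign_off())"
```

```text
the job is handed in; nothing more can be done
None
```

The lock is free, the rotary tool hangs at rest by its bail on the balancer hook about 99 mm down, the gripper is clear and the job is handed in at about 52 s of 70 s; on the way I set the tool back in its block once to re-grip it lower, and no pass/fail verdict was returned.

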